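# Release and hold back a belt tensioner

### The arm

A 7-joint arm with a two-finger parallel gripper is mounted at the origin on a cart in front of the work surface, level with it; the furniture and walls round the work are solid. World frame = base frame: x ahead of the robot, y to its left, z up, the work surface at z = 0. Lengths are in m, angles in rad, forces in N, time in s.
With the tool pointing down it reaches from about 0.4 to 0.85 m from the base axis. Payload 10.4 kg.
Tool frame: the origin (TCP) lies at the very end of the fingers, on their centre line; the grasp point (between the pads) lies 19 mm behind it; z points along the fingers, y is the direction in which the jaws open and shut (so a half turn about z gives the same grasp; the last joint's range is limited). The gripper opens to 87 mm and grips with 3 to 60 N. Pads are 19 mm wide; open, the fingers measure 117 mm over their backs; the gripper's body (75 mm by 190 mm) begins 51 mm behind the grasp point.
Start: joints at [1.26, 0.332, -0.065, 1.46, 0.022, 1.35, -0.088], TCP at [0.177, -0.599, 0.223] pointing down, gripper open.
Joint ranges: [-2.6, 2.6], [-0.5, 2.12], [-1.47, 1.34], [0.16, 2.42], [-1.27, 4.41], [0.06, 2.06], [-2.6, 2.6]. Speed limits (rad/s): [2.22, 2.22, 2.79, 2.79, 3.14, 3.14, 3.14].

### API

Orientations are given as a unit quaternion [x, y, z, w].
In Python, from bench import r gives the robot as it stands.
- The arm moves only by the tool move_arm, never from a script. Its argument "deltas" is a list of rows, each a list of 5 numbers: the gripper's target within -1 to 1 (fully open at 1, half-way at 0, shut at -1), then the shift along the tool's x, y, z as a fraction of full scale, then the turn about the tool's z as a fraction of full scale. A call has 1 to 12 rows; each row shifts and turns the commanded pose from where the row before left it, along the tool's axes as they then stand; what a row does not reach is not made up. Full scale, the value 1, is 2.5 cm for a shift and 90 degrees for a turn. A row lasts 1/12 s, in which the tool goes at most 41.7 mm and 7.16 degrees, less where a joint would pass 70% of its speed; a pose out of reach is approached as far as the arm can. A call with a number of a shift or a turn outside -1 to 1 is refused whole. A call with a gripper value outside its range is refused whole. The fingers move at their own pace and stop on an object; "squeeze" is the grip in N (left out, the last holds). Time passes only in rows, so rows that do not move let the fingers close. It gives the time, the measured TCP pose, the force and the opening at its end, in the units of the state.
- r.read_state(): the state, without advancing time (a new reading comes with each control period).
- r.camera(name): name is "scene" or "side" or "wrist"; returns the picture (420x560x3 uint8, red, green, blue); there is no depth.
- r.camera_info(name): a dict with "K" (3x3 intrinsics, pixels), "R" (3x3) and "t" (3): a world point X has camera coordinates R X + t; the wrist camera has in their place "hand_eye" (4x4, takes a point from camera to tool coordinates, whose origin is the TCP and whose axes are the flange's). Camera axes: x right, y down, z forward; pixel columns grow to the right and rows downward; lengths in m; the calibration is good to about 2 mm. The wrist camera is an equidistant fisheye: a pixel r from the principal point sees the ray r / f radians off the axis. A picture is of the moment at which its call begins: read the wrist's pose just before it. camera_info takes no time and is no camera call.
- r.close_job(): hands the job in, once; it reports no verdict.
Trained networks look in the newest picture that a camera, given by its name, has taken for a name from the list of things; names that differ only in an ending like _2 or _b are one class to them, and where a whole thing is asked for, a point or a joint stands for the part that bears it (a point fixed in the world has none). Each returns a list of dicts, best first, with "confidence" (0 to 1); they miss things now and then, are a little off and sometimes report something else, mostly with a low value. They report only what shows in the picture. A call takes as long as a camera call.
- r.boxes_of(camera, label): "position" ([x, y, z] in m, in the coordinates of the camera as it stood for that picture, good to about 4 mm: the middle of the surface that is visible of it).
- r.tip_of(camera, label): "position" ([x, y, z] in m, in the coordinates of the camera as it stood for that picture, good to about 4 mm: a listed point, or the origin of a listed thing).
The state is a dict: "time": time; "joint_positions": joint angles; "joint_vel": joint speeds; "joint_torque": joint torques, N m; "ee_pos": TCP position; "eef_rot": TCP orientation; "ft_force": force on the tool from outside, world axes, zero at the start; "torque": the same for the moment, N m; "width": finger opening in m.
Only numpy, scipy, OpenCV 4.12 (cv2) and the standard library are available. Lean on these libraries where they do the work, as an engineer would, in place of code of your own. Each camera call takes 0.05 s, during which the arm holds its last target.

### The job

Make the belt tensioner ready for its belt. Take the square key out of its wooden stand, put it in the socket of the lock screw and turn the screw anticlockwise (seen from above) as far as it goes, using the key and not the fingers on the screw, and leave the key standing in the socket. Then push the sprung tensioner arm with the fingers at its idler block, past the click of the ratchet pawl and fully back to its stop, and finish while still holding it pressed there; leave the small loose bush and the tin where they are.

Things in the scene. Friction and masses are not known exactly. Their poses are not given: they have to be found in the camera images.
- key_handle (a point): centre of the flat steel handle, 44 (key's x) x 14 (y) x 36 mm high, of the loose square key (0.17 kg). Below it a 16 mm square shank, sides parallel to the handle, ends in a foot tapered over its last 6 mm to 10 mm square. The foot's end is 80 mm below this point along the key's z; the key is 98 mm tall. It starts upright in the key stand, its x axis along the stand's.
- key_foot (a point): centre of the lower end of the same key's foot; z along the key, up.
- key_stand: fixed wooden block 54 x 54 x 40 mm with a 21 mm square hole, 32 mm deep, in the middle of its top; origin at the centre of its underside. The key's foot stands on the floor of the hole, 8 mm above the bench.
- tensioner: fixed grey base plate of the belt tensioner, 172 x 164 x 10 mm. Origin: on the bench under the arm's pivot; x points the way the idler block is first pushed, z up. The plate spans x = -100 to 72, y = -102 to 62 mm. The brass pawl and its guide point away from the pivot half-way between x and y, 34 to 77 mm from it, up to 31 mm high.
- pivot_point (a point): on the vertical pivot axis of the sprung arm, 21 mm above the bench. Obstacles round the work (robot's frame): an open carton 250 mm tall to the left, x = 0.2 to 0.68, y = -0.1 to 0.26 m; a press with an overhanging box beyond it at the far left, y over 0.5 m; a cabinet 215 mm tall behind, from x = 0.6 m (one drawer stands out to 0.57 m, at y below -0.33 m).
- tensioner_arm (a joint): angle of the sprung steel arm, rad: 0 at rest (arm along the plate's -y), grows anticlockwise from above as the idler block is pushed to the plate's +x. Blocked near 0.05 while the screw is locked; the pawl clicks in at about 0.46 and alone would keep it at 0.44; end stop at 0.75. The spring resists with about 3 N at the block at rest and 7 N at the stop, a little more just before the click.
- idler_block (a point): centre of the dark steel idler block at the arm's end, 80 mm from the pivot axis: 26 mm across in its own x (the push direction), 34 mm in y (along the arm), standing 14 to 56 mm above the bench (a bolt head on top reaches 64 mm). Free space above it and on its -x side, where it is pushed; the axes turn with the arm.
- pawl (a joint): slide of the sprung brass pawl, m: 0 at rest (in), about 0.006 at most while the tooth passes under it, back near 0 after the click.
- screw_socket (a point): centre of the mouth of the square socket in the lock screw's head, 44 mm above the bench, 69 mm from the pivot axis. Head 34 mm square; socket 18.5 mm square, 14 mm deep, sides parallel to this point's x and y axes, which turn with the screw. The key enters in any of the four quarter turns.
- lock_screw (a joint): angle of the lock screw, rad: near 0 locked, grows anticlockwise from above, stop at 0.96. The arm comes free above about 0.7. The screw turns stiffly (about 0.12 N m) and stays where it is left; the key has about 0.16 rad of play either way in the socket.
- bush: small loose dark ring 28 mm across, 16 mm high, lying on the tensioner's plate left of the arm's hub; a bystander.
- bush_tin: loose open tin of bushes, 74 mm across, 54 mm high, on the bench near the tensioner; a bystander.

How it is judged:
On the way, in this order (a step that is already met when the one before it is completed fails the run):
1. the lock screw is turned anticlockwise to its stop with the key in its socket (value of joint lock_screw above 0.85 rad and horizontal distance between key_foot and screw_socket below 0.005 m and z of key_foot in the frame of screw_socket below -0.007 m), for 0.1 s.
2. the arm is pushed past the click and the pawl has dropped in behind the tooth (value of joint tensioner_arm above 0.52 rad and value of joint pawl below 0.002 m), for 0.1 s.
At the end, for the whole second after the job is handed in: Fingers press the tensioner arm with over 2 N and hold it within about 7 mm of its stop (angle above 0.66 rad), the pawl back in; lock screw above 0.8 rad; the key, let go, stands upright (within 0.25 rad) at least 7 mm deep in the socket (value of joint tensioner_arm above 0.66 rad and value of joint pawl below 0.002 m and contact force between the fingers and tensioner_arm above 2 N and value of joint lock_screw above 0.8 rad and horizontal distance between key_foot and screw_socket below 0.006 m and z of key_foot in the frame of screw_socket below -0.007 m and angle between key_handle's own z axis and vertical below 0.25 rad and contact force between the fingers and key below 0.1 N); the arm keeps its last pose, push and grip.
It fails at once if the fingers turned or pushed the lock screw directly (contact force between the fingers and lock_screw above 1 N).
It fails at once if a bystander was disturbed (distance of any of bush, bush_tin from where it was at the start of the episode above 0.03 m).
It also fails if it takes over 64 s, if anything falls off the work surface, if the arm or the gripper's body presses on something with over 40 N, if the wrist force passes 120 N, or if a joint passes its speed limit or range.

## Working session

There is one attempt and no reset: what is moved stays moved. The work goes in short steps, Python scripts to look and compute and a tool call to move; the robot and the scene stay as the last step left them, time stands still between calls to the robot, and variables do not carry over. Pictures are saved under pics/ and viewed, and the job is handed in when it is done.

Besides the shell and the picture viewer there is one more tool, called after "Call:" by a JSON object that holds its "api" and its "payload", one argument or row to a line. move_arm: Moves the arm, as the interface text tells. Shift numbers are shares of 2.5 cm and turn numbers shares of 90 degrees, none past 1 either way. Its arguments: {"type":"object","properties":{"deltas":{"type":"array","items":{"type":"array","items":{"type":"number"}}},"squeeze":{"type":"number"}},"required":["deltas"]}

```bash
ls; mkdir -p pics
cat > h.py <<'E'
import numpy as np,cv2
from bench import r
from scipy.spatial.transform import Rotation as Ro
def snap(n,f):
    im=r.camera(n); cv2.imwrite(f'pics/{f}.png',im[:,:,::-1]); return im
def ext(n,s=None):
    i=r.camera_info(n)
    if n!='wrist':
        R=np.array(i['R']);t=np.array(i['t']); return R.T,-R.T@t
    H=np.array(i['hand_eye']); W=Ro.from_quat(s['eef_rot']).as_matrix()
    return W@H[:3,:3], W@H[:3,3]+np.array(s['ee_pos'])
def proj(n,X,s=None):
    A,c=ext(n,s);p=A.T@(np.array(X)-c);K=np.array(r.camera_info(n)['K'])
    if n=='wrist':
        th=np.arctan2(np.hypot(p[0],p[1]),p[2]);u=p[:2]/np.hypot(p[0],p[1])*th
        return K[:2,:2]@u+K[:2,2]
    return (K@p)[:2]/p[2]
def ray(n,uv,s=None):
    A,c=ext(n,s);K=np.array(r.camera_info(n)['K'])
    q=np.linalg.inv(K)@np.array([uv[0],uv[1],1.])
    if n=='wrist':
        th=np.hypot(q[0],q[1]);d=np.array([*(q[:2]/th*np.sin(th)),np.cos(th)]) if th>0 else np.array([0,0,1.])
    else: d=q
    return c,A@d
def atz(n,uv,z,s=None):
    c,d=ray(n,uv,s);return c+d*(z-c[2])/d[2]
def tips(n,labels,s=None,f='tip_of'):
    A,c=ext(n,s)
    for l in labels:
        try:
            o=getattr(r,f)(n,l)
            print(n,f,l,[(np.round(A@np.array(d['position'])+c,4).tolist(),round(d['confidence'],2)) for d in o[:3]])
        except Exception as e: print(l,e)
E
python3 - <<'E'
from h import *
s=r.read_state();print(s)
L=['key_handle','key_foot','key_stand','tensioner','pivot_point','idler_block','screw_socket','bush','bush_tin']
for n in ['scene','side','wrist']:
    snap(n,n+'0');print(r.camera_info(n))
    tips(n,L,s)
E
```

```text
pics
{'time': 0.0, 'joint_positions': array([ 1.26038538,  0.33288805, -0.06466848,  1.46093055,  0.02157975,
        1.34987997, -0.08851132]), 'joint_vel': array([ 1.42014324e-05, -1.20620273e-03,  9.16577934e-04,  3.75706243e-04,
       -7.33994547e-04, -1.44694709e-03,  1.05216934e-03]), 'joint_torque': array([-1.99598844e-04, -6.23263407e+01,  2.44097837e-02, -3.89893770e+01,
       -6.13349047e-02,  3.97531979e-02,  1.39994549e-04]), 'ee_pos': array([ 0.17728516, -0.59893556,  0.22174888]), 'eef_rot': array([ 9.89664996e-01,  1.43396991e-01, -1.28154564e-04, -6.94045361e-04]), 'ft_force': array([ 0.21835032, -0.40396848,  0.28600641]), 'torque': array([-0.02460612,  0.04084486, -0.02841103]), 'width': 0.08695320972908682}
{'K': array([[513.85315883,   0.        , 279.08079424],
       [  0.        , 513.85315883, 216.02068244],
       [  0.        ,   0.        ,   1.        ]]), 'R': array([[ 0.69278475, -0.72114233,  0.00174042],
       [-0.45061115, -0.43477343, -0.77969331],
       [ 0.56302654,  0.53937538, -0.62615918]]), 't': array([-0.51882206,  0.12857927,  0.88333893]
[... 1571 characters left out ...]
[  0.        ,   0.        ,   1.        ]]), 'hand_eye': array([[-1.31788153e-03, -9.54988588e-01, -2.96639614e-01,
         8.19136102e-02],
       [ 9.99999089e-01, -1.34559390e-03, -1.10752281e-04,
         7.02665185e-04],
       [-2.93389289e-04, -2.96639490e-01,  9.54989491e-01,
        -1.62667837e-01],
       [ 0.00000000e+00,  0.00000000e+00,  0.00000000e+00,
         1.00000000e+00]])}
wrist tip_of key_handle []
wrist tip_of key_foot [([0.3432, -0.2884, 0.0066], 0.72)]
wrist tip_of key_stand [([0.3359, -0.289, -0.0015], 0.86)]
wrist tip_of tensioner []
wrist tip_of pivot_point []
wrist tip_of idler_block []
wrist tip_of screw_socket []
wrist tip_of bush []
wrist tip_of bush_tin []
```

View pics/scene0.png

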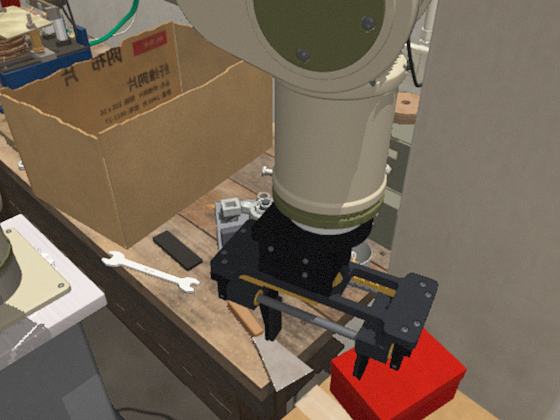

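View pics/side0.png

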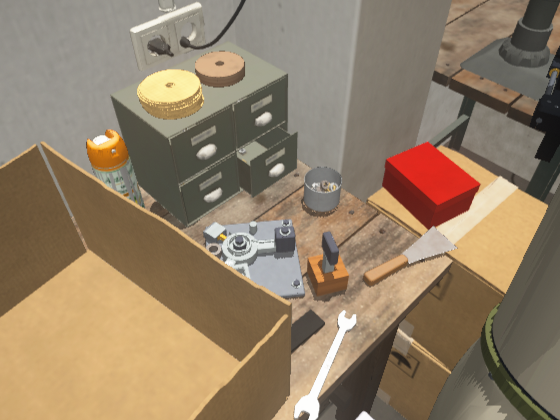

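View pics/wrist0.png

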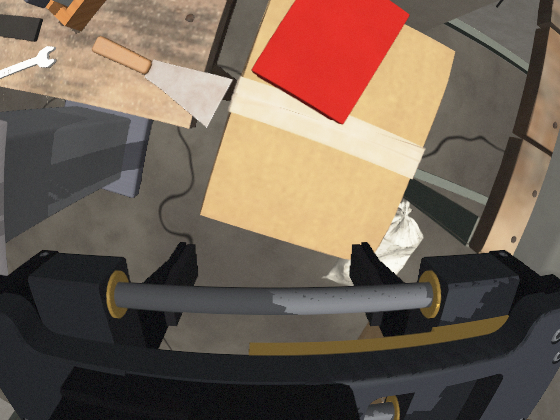

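Call:
{"api": "move_arm", "payload": {
  "deltas": [
    [1,0.5,-0.5,0,0],
    [1,0.85,-0.78,0,0],
    [1,0.85,-0.78,0,0],
    [1,0.85,-0.78,0,0],
    [1,0.85,-0.78,0,0],
    [1,0.85,-0.78,0,0],
    [1,0.85,-0.78,0,0],
    [1,0.85,-0.78,0,0],
    [1,0.85,-0.78,0,0],
    [1,0.85,-0.78,0,0],
    [1,0.85,-0.78,0,0],
    [1,0.5,-0.5,0,0]
  ]
}}

```text
time: 2.5
ee_pos: [0.3444, -0.3183, 0.2229]
eef_rot: [0.989, 0.145, 0.0, 0.0]
ft_force: [-0.5, 0.3, 0.9]
width: 0.0868
```

Run:
```python
from h import *
L=['key_handle','key_foot','key_stand','tensioner','pivot_point','idler_block','screw_socket','bush','bush_tin']
s=r.read_state();snap('wrist','wrist1');print(s['time'],s['ee_pos'],s['eef_rot'])
tips('wrist',L,s)
snap('scene','scene1');tips('scene',L)
```

```text
2.5 [ 0.34436789 -0.31829216  0.22286422] [9.89471664e-01 1.44726232e-01 3.50253678e-04 1.45038066e-04]
wrist tip_of key_handle [([0.3399, -0.2896, 0.0884], 0.67)]
wrist tip_of key_foot [([0.3392, -0.2891, 0.0083], 0.78)]
wrist tip_of key_stand [([0.3347, -0.288, -0.0015], 0.73)]
wrist tip_of tensioner [([0.4786, -0.215, 0.0027], 0.61)]
wrist tip_of pivot_point [([0.4851, -0.2164, 0.0247], 0.79)]
wrist tip_of idler_block [([0.4379, -0.2856, 0.0384], 0.93)]
wrist tip_of screw_socket [([0.4393, -0.1725, 0.0439], 0.95)]
wrist tip_of bush [([0.5088, -0.1834, 0.0122], 0.77)]
wrist tip_of bush_tin [([0.4782, -0.4326, 0.0018], 0.71), ([0.4811, -0.2157, 0.0046], 0.47)]
scene tip_of key_handle [([0.3387, -0.2883, 0.0907], 0.95)]
scene tip_of key_foot []
scene tip_of key_stand [([0.339, -0.2884, 0.0002], 0.68), ([0.4837, -0.218, 0.02], 0.33)]
scene tip_of tensioner [([0.482, -0.222, 0.0006], 0.57)]
scene tip_of pivot_point []
scene tip_of idler_block [([0.4331, -0.2773, 0.0388], 0.88)]
scene tip_of screw_socket [([0.43, -0.1732, 0.0444], 0.94), ([0.4267, -0.2845, 0.0361], 0.7)]
scene tip_of bush [([0.5124, -0.1771, 0.0134], 0.67)]
scene tip_of bush_tin [([0.4731, -0.4305, -0.0039], 0.84), ([0.4324, -0.2806, 0.0325], 0.18)]
```

View pics/wrist1.png

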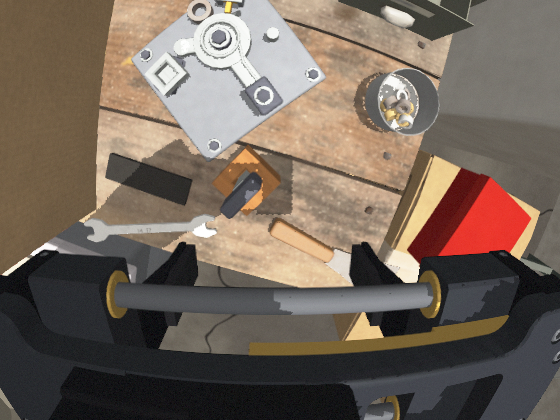

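View pics/scene1.png

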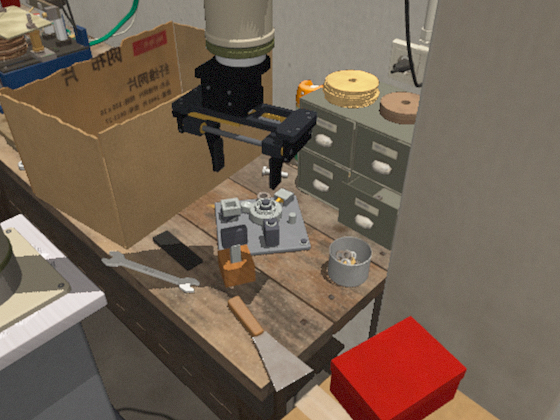

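Run:
```python
import cv2
im=cv2.imread('pics/wrist1.png')
a=cv2.resize(im[40:105,125:225],None,fx=8,fy=8,interpolation=cv2.INTER_CUBIC);cv2.imwrite('pics/w1a.png',a)
a=cv2.resize(im[140:225,195:295],None,fx=7,fy=7,interpolation=cv2.INTER_CUBIC);cv2.imwrite('pics/w1b.png',a)
```

```text
(no output)
```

View pics/w1a.png

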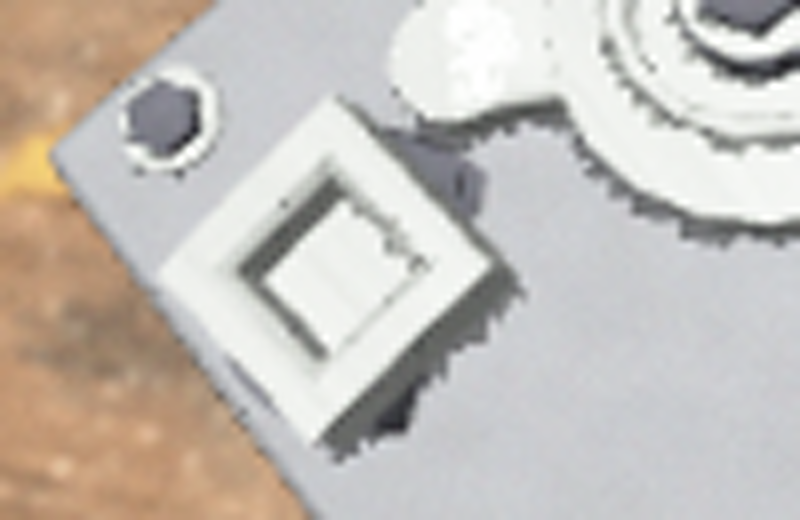

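View pics/w1b.png

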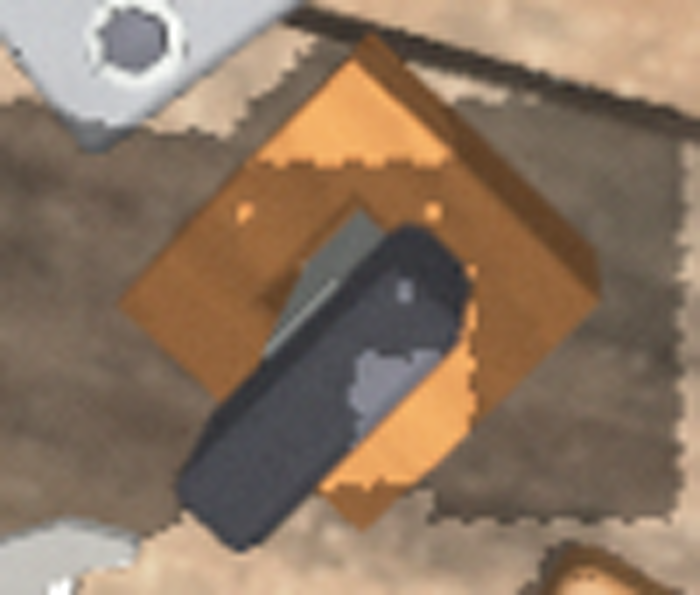

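Run:
```python
from h import *
s=dict(ee_pos=[0.34436789,-0.31829216,0.22286422],eef_rot=[9.89471664e-01,1.44726232e-01,3.50253678e-04,1.45038066e-04])
def quad(name,pts,o,f,z):
    P=np.array([atz('wrist',(p[0]/f+o[0],p[1]/f+o[1]),z,s) for p in pts])
    print(name,P.mean(0).round(4),[ (np.round(np.linalg.norm(P[(i+1)%len(P)]-P[i]),4),np.round(np.degrees(np.arctan2(*(P[(i+1)%len(P)]-P[i])[[1,0]])),1)) for i in range(len(P))])
    print(P.round(4).tolist())
quad('head',[(335,97),(495,265),(315,443),(160,270)],(125-.44,40-.44),8,.044)
quad('sock',[(335,170),(430,262),(330,357),(237,268)],(125-.44,40-.44),8,.044)
quad('stand',[(355,57),(598,297),(362,530),(120,300)],(195-.43,140-.43),7,.04)
quad('handle',[(240,548),(465,310),(400,230),(180,490)],(195-.43,140-.43),7,.106)
im=cv2.imread('pics/wrist1.png')
# corners of plate z=.01
quad('plate',[(325,73),(210,159),(132,59)],(0,0),1,.01)
quad('idler',[(264,96),(219,38)],(0,0),1,.06)
```

```text
head [ 0.4315 -0.173   0.044 ] [(np.float64(0.0337), np.float64(-121.8)), (np.float64(0.034), np.float64(147.7)), (np.float64(0.0342), np.float64(57.3)), (np.float64(0.0335), np.float64(-33.2))]
[[0.4546, -0.1678, 0.044], [0.4368, -0.1964, 0.044], [0.4081, -0.1782, 0.044], [0.4266, -0.1494, 0.044]]
sock [ 0.4322 -0.174   0.044 ] [(np.float64(0.0193), np.float64(-119.5)), (np.float64(0.0185), np.float64(146.3)), (np.float64(0.0189), np.float64(61.2)), (np.float64(0.0188), np.float64(-32.6))]
[[0.4448, -0.1707, 0.044], [0.4353, -0.1875, 0.044], [0.4198, -0.1772, 0.044], [0.429, -0.1606, 0.044]]
stand [ 0.3385 -0.2894  0.04  ] [(np.float64(0.053), np.float64(-118.8)), (np.float64(0.0537), np.float64(152.0)), (np.float64(0.0535), np.float64(61.1)), (np.float64(0.0536), np.float64(-28.5))]
[[0.3749, -0.2789, 0.04], [0.3494, -0.3253, 0.04], [0.3019, -0.3001, 0.04], [0.3278, -0.2533, 0.04]]
handle [ 0.3408 -0.2892  0.106 ] [(np.float64(0.0436), np.float64(-26.6)), (np.float64(0.0131), np.float64(54.5)), (np.float64(0.0451), np.float64(155.9)), (np.float64(0.011), np.float64(-119.9))]
[[0.318, -0.2845, 0.106], [0.357, -0.304, 0.106], [0.3646, -0.2933, 0.106], [0.3235, -0.2749, 0.106]]
plate [ 0.4229 -0.2313  0.01  ] [(np.float64(0.1671), np.float64(143.5)), (np.float64(0.1588), np.float64(53.4)), (np.float64(0.2303), np.float64(-80.0))]
[[0.481, -0.34, 0.01], [0.3465, -0.2407, 0.01], [0.4411, -0.1132, 0.01]]
idler [ 0.4556 -0.2533  0.06  ] [(np.float64(0.0753), np.float64(52.8)), (np.float64(0.0753), np.float64(-127.2))]
[[0.4328, -0.2833, 0.06], [0.4783, -0.2233, 0.06]]
```

Run:
```python
from h import *
s=r.read_state();print(s['joint_positions'],s['time'])
snap('side','side1')
for p in [(97,205),(103,105),(112,30)]: print(atz('wrist',p,0,s)[:2])
for p in [(126,240),(272,140)]: print('scene bottom',atz('scene',p,0)[:2])
for p in [(290,300)]: print('side top',atz('side',p,.25)[:2])
for p in [(119,125),(272,40)]: print('scene top',atz('scene',p,.25)[:2])
```

```text
[ 9.63666812e-01  4.91779062e-03 -3.07295543e-01  1.83951928e+00
  1.60487034e-03  1.29728797e+00 -6.27009444e-01] 3.5
[ 0.24048038 -0.0991441 ]
[ 0.37573379 -0.08508142]
[ 0.47331365 -0.07086155]
scene bottom [ 0.2511882  -0.07050924]
scene bottom [ 0.7142979  -0.00876173]
side top [ 0.24055842 -0.09823604]
scene top [ 0.2733505  -0.09880189]
scene top [ 0.71689679 -0.0086235 ]
```

View pics/side1.png

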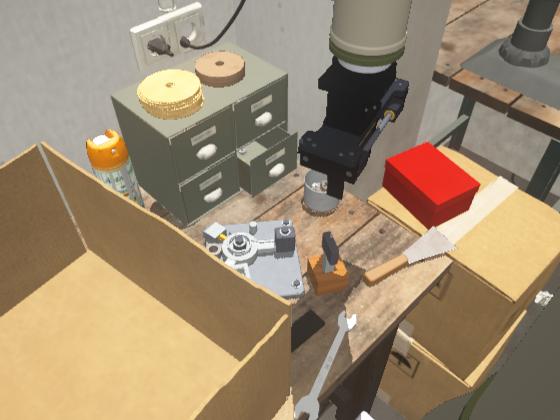

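Call:
{"api": "move_arm", "payload": {
  "deltas": [
    [1,0,0,0,-0.078],
    [1,0,0,0,-0.078],
    [1,0,0,0.4,-0.078],
    [1,0,0,0.6,-0.078],
    [1,0,0,0.8,-0.078],
    [1,0,0,0.8,-0.078],
    [1,0,0,0.5,-0.042],
    [1,0.5,-0.35,0.2,0],
    [1,0.45,-0.34,0,0],
    [1,0,0,0,0]
  ]
}}

```text
time: 4.38
ee_pos: [0.3384, -0.2894, 0.14]
eef_rot: [0.855, 0.519, -0.0, -0.001]
ft_force: [0.2, -0.1, 0.2]
width: 0.0869
```

Run:
```python
from h import *
s=r.read_state();im=snap('wrist','wrist2');print(s['time'],s['ee_pos'],s['eef_rot'],s['joint_positions'],'yaw',Ro.from_quat(s['eef_rot']).as_matrix()[:2,0])
for X in [(0.34,-.2892,.106),(0.3385,-.2894,.04)]: print(proj('wrist',X,s))
```

```text
4.3833 [ 0.33835036 -0.2893709   0.13999917] [ 8.54989131e-01  5.18645589e-01 -6.48347519e-05 -5.79480179e-04] [ 0.94731195  0.02375103 -0.34365216  2.00177013  0.00849997  1.11858444
  0.1197624 ] yaw [0.4620135  0.88687276]
[274.63095163 234.92805949]
[272.94153412 206.32944081]
```

View pics/wrist2.png

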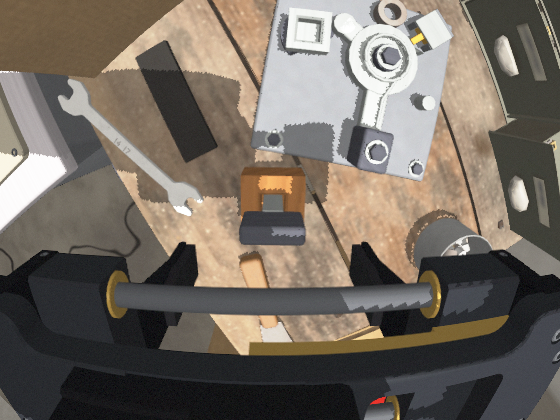

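Call:
{"api": "move_arm", "payload": {
  "deltas": [
    [1,0.03,0,0.6,0],
    [1,0,0,0.8,0],
    [1,0,0,0.8,0],
    [1,0,0,0.55,0],
    [1,0,0,0,0],
    [-1,0,0,0,0],
    [-1,0,0,0,0],
    [-1,0,0,0,0],
    [-1,0,0,0,0],
    [-1,0,0,0,0],
    [-1,0,0,0,0]
  ],
  "squeeze": 40
}}

```text
time: 5.35
ee_pos: [0.339, -0.2915, 0.0717]
eef_rot: [0.855, 0.518, 0.0, 0.0]
ft_force: [-0.1, 0.3, -1.0]
width: 0.0549
```

Call:
{"api": "move_arm", "payload": {
  "deltas": [
    [-1,0,0,0,0],
    [-1,0,0,0,0],
    [-1,0,0,0,0],
    [-1,0,0,0,0]
  ]
}}

```text
time: 5.68
ee_pos: [0.3388, -0.2913, 0.0714]
eef_rot: [0.855, 0.518, 0.0, 0.0]
ft_force: [0.2, 0.7, 2.1]
width: 0.0438
```

Run:
```python
from h import *
s=r.read_state();im=snap('wrist','wrist3');print(s)
```

```text
{'time': 5.6833, 'joint_positions': array([ 0.93827829,  0.11592323, -0.34442068,  2.06929116,  0.04768436,
        0.96341441,  0.08688542]), 'joint_vel': array([-1.81985494e-04,  8.68473496e-04,  3.09456340e-04,  2.59135526e-05,
        6.11872061e-04, -6.36796717e-04, -1.10729229e-03]), 'joint_torque': array([-4.25314810e-02, -3.90444446e+01, -1.09791029e+00, -3.22968292e+01,
       -6.05103280e-02, -9.87659348e-02, -8.34611474e-04]), 'ee_pos': array([ 0.33884613, -0.29131558,  0.07142675]), 'eef_rot': array([8.55410218e-01, 5.17951100e-01, 1.24598434e-05, 1.31370586e-04]), 'ft_force': array([0.162954  , 0.71272038, 2.08555167]), 'torque': array([ 0.04329792,  0.09512916, -0.01952212]), 'width': 0.04380927149319843}
```

View pics/wrist3.png

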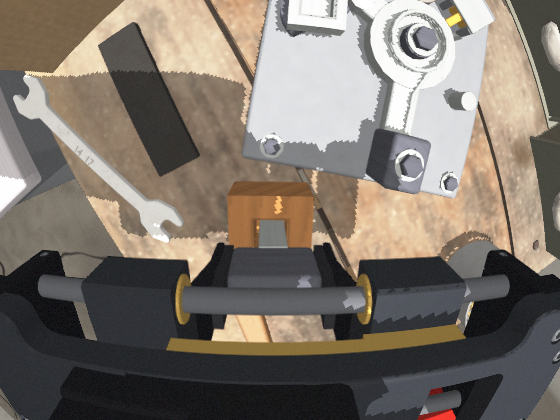

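Call:
{"api": "move_arm", "payload": {
  "deltas": [
    [-1,0,0,-0.6,0],
    [-1,0,0,-0.9,0],
    [-1,0,0,-0.9,0],
    [-1,0.3,0.06,-0.2,0.033],
    [-1,0.8,0.16,0,0],
    [-1,0.9,0.18,0,0],
    [-1,0.9,0.18,0,0],
    [-1,0.9,0.18,0,0],
    [-1,0.9,0.18,0,0],
    [-1,0.7,0.12,0,0],
    [-1,0.4,0.06,0,0],
    [-1,0,0,0,0]
  ]
}}

```text
time: 6.73
ee_pos: [0.4373, -0.1785, 0.1361]
eef_rot: [0.868, 0.497, 0.0, -0.0]
ft_force: [-0.3, 0.3, -2.2]
width: 0.0438
```

Run:
```python
from h import *
s=r.read_state();im=snap('wrist','wrist4');print(s['time'],s['ee_pos'],s['eef_rot'],s['ft_force'],s['joint_positions'])
tips('wrist',['key_foot','key_handle','screw_socket'],s)
snap('scene','scene4');tips('scene',['key_foot','key_handle','screw_socket'],s)
snap('side','side4');tips('side',['key_foot','key_handle','screw_socket'],s)
for n in ['wrist','scene','side']:
    a=[proj(n,X,s) for X in [(.4320,-.1735,.044),(.432,-.1735,.065)]];print(n,a)
    im=cv2.imread(f'pics/{n}4.png');u=a[0]; x0=int(np.clip(u[0]-50,0,460));y0=int(np.clip(u[1]-60,0,340))
    cv2.imwrite(f'pics/{n}4z.png',cv2.resize(im[y0:y0+80,x0:x0+100],None,fx=7,fy=7,interpolation=cv2.INTER_CUBIC));print(x0,y0)
```

```text
6.7333 [ 0.43729571 -0.17851413  0.13610232] [ 8.67758820e-01  4.96985376e-01  2.43361125e-04 -3.26827961e-04] [-0.29232004  0.33919353 -2.20512717] [ 0.76349887  0.10013667 -0.49192901  1.93827588  0.05169765  1.11564123
 -0.27964452]
wrist tip_of key_foot [([0.4379, -0.1756, 0.0718], 0.91)]
wrist tip_of key_handle [([0.4414, -0.1774, 0.1538], 0.64)]
wrist tip_of screw_socket [([0.4371, -0.1731, 0.0469], 0.73)]
scene tip_of key_foot [([0.4356, -0.1791, 0.0749], 0.85)]
scene tip_of key_handle []
scene tip_of screw_socket [([0.4312, -0.1727, 0.0445], 0.63)]
side tip_of key_foot [([0.4335, -0.1776, 0.0772], 0.48)]
side tip_of key_handle [([0.4856, -0.2177, 0.0198], 0.36)]
side tip_of screw_socket [([0.4351, -0.1743, 0.0437], 0.67)]
wrist [array([263.97635787, 207.38274207]), array([263.21576064, 215.62594403])]
213 147
scene [array([230.86369107, 203.26521523]), array([230.24366471, 194.61715917])]
180 143
side [array([238.24925239, 271.74488646]), array([237.39396791, 264.02059197])]
188 211
```

View pics/wrist4.png

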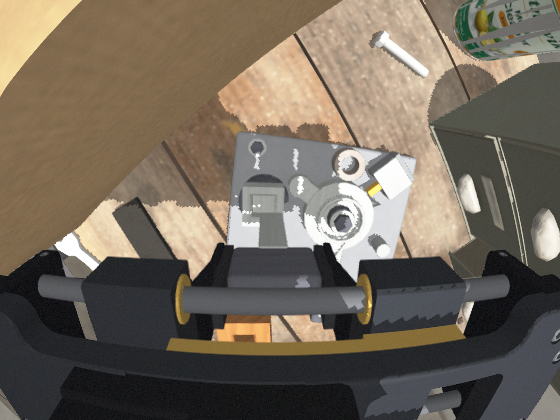

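View pics/scene4z.png

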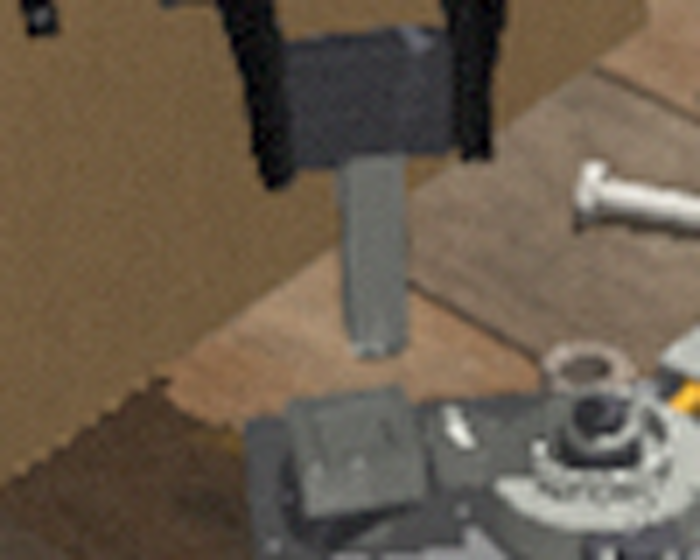

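View pics/side4.png

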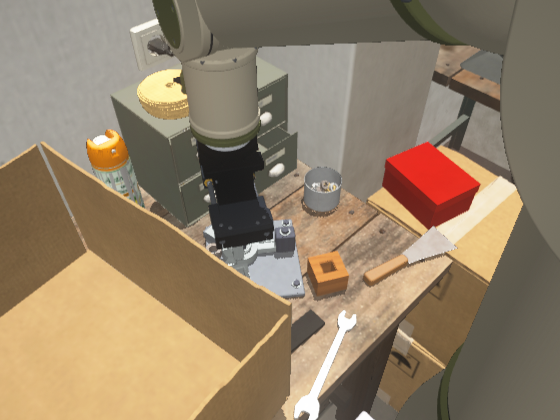

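Run:
```python
import cv2
im=cv2.imread('pics/wrist4.png')
cv2.imwrite('pics/w4z.png',cv2.resize(im[165:265,215:315],None,fx=6,fy=6,interpolation=cv2.INTER_CUBIC))
```

```text
(no output)
```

View pics/w4z.png

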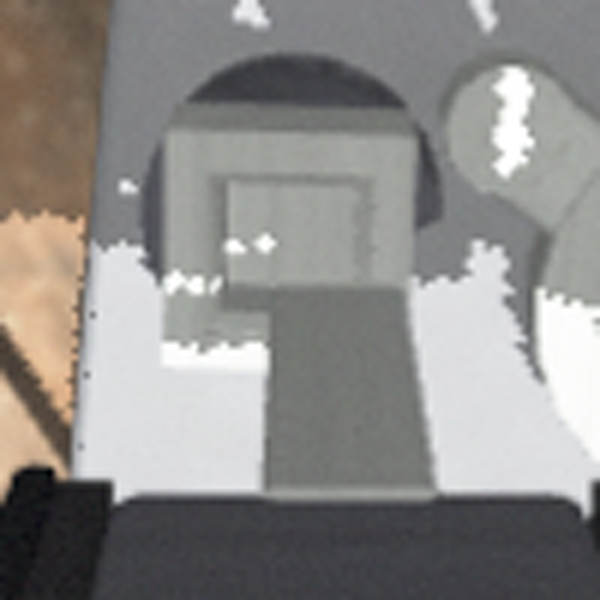

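View pics/side4z.png

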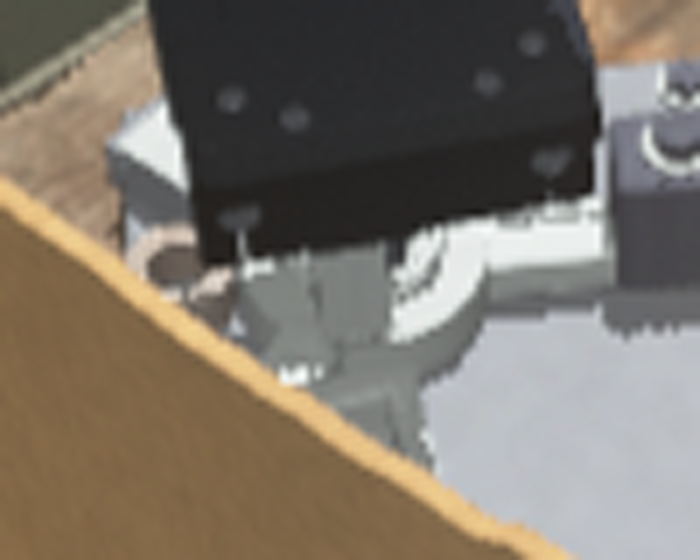

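Run:
```python
from h import *
s=dict(ee_pos=[0.43729571,-0.17851413,0.13610232],eef_rot=[8.67758820e-01,4.96985376e-01,2.43361125e-04,-3.26827961e-04])
W=Ro.from_quat(s['eef_rot']).as_matrix()
def P(u,v,z):
    X=atz('wrist',(u/6+215-.42,v/6+165-.42),z,s); return W.T@(X-np.array(s['ee_pos']))*1000
a,b=P(163,128,.044),P(418,133,.044);print('head',a,b,np.linalg.norm(a-b),np.degrees(np.arctan2(*(b-a)[:2])))
d=(b-a)/np.linalg.norm(b-a);print('headc',(a+b)/2+17*np.array([-d[1],d[0],0]))
for u,v in [(220,178),(370,180)]: print('sock',P(u,v,.044))
a,b=P(272,287,.0787),P(405,287,.0787);print('shank',a,b,(a+b)/2-np.array([8,0,0]))
print('top of shank',P(265,495,.1347),P(435,492,.1347))
```

```text
head [ 19.7713489  -24.89338092  92.1252224 ] [18.99060334  9.43145837 92.11347239] 34.33371948756993 -1.3030130430039035
headc [ 2.38537306 -8.11753968 92.1193474 ]
sock [ 12.76879519 -17.3216114   92.11752672]
sock [12.44861324  2.98668273 92.11068075]
shank [ 8.68803475 -8.95882603 57.4117454 ] [ 8.67075812  6.84614131 57.40659078] [ 0.67939643 -1.05634236 57.40916809]
top of shank [ 6.98462516 -7.46765883  1.40996888] [7.27238408 8.19401916 1.40508881]
```

Call:
{"api": "move_arm", "payload": {
  "deltas": [
    [-1,0.085,-0.27,0,0],
    [-1,0,0,0,0],
    [-1,0,0,0.4,0],
    [-1,0,0,0.4,0],
    [-1,0,0,0.3,0],
    [-1,0,0,0.2,0],
    [-1,0,0,0,0]
  ]
}}

```text
time: 7.92
ee_pos: [0.4307, -0.1748, 0.1021]
eef_rot: [0.869, 0.496, -0.001, -0.001]
ft_force: [0.2, -0.2, -1.4]
width: 0.0438
```

Run:
```python
from h import *
s=r.read_state();im=snap('wrist','wrist5');print(s['time'],s['ee_pos'],s['eef_rot'],s['ft_force'],s['torque'],s['joint_positions'])
snap('scene','scene5')
a=cv2.imread('pics/wrist5.png')[165:265,215:315];b=cv2.imread('pics/scene5.png')[143:223,180:280]
cv2.imwrite('pics/5z.png',np.hstack([cv2.resize(a,(400,400)),cv2.resize(b,(400,400))]))
```

```text
7.9167 [ 0.43072119 -0.17481466  0.1021155 ] [ 8.68541667e-01  4.95614481e-01 -6.84166800e-04 -1.09153190e-03] [ 0.20596727 -0.18921392 -1.41187983] [-0.00205933 -0.03085558  0.0189656 ] [ 0.75751349  0.12727776 -0.49332009  1.98972178  0.06896184  1.04318532
 -0.30104965]
```

View pics/5z.png

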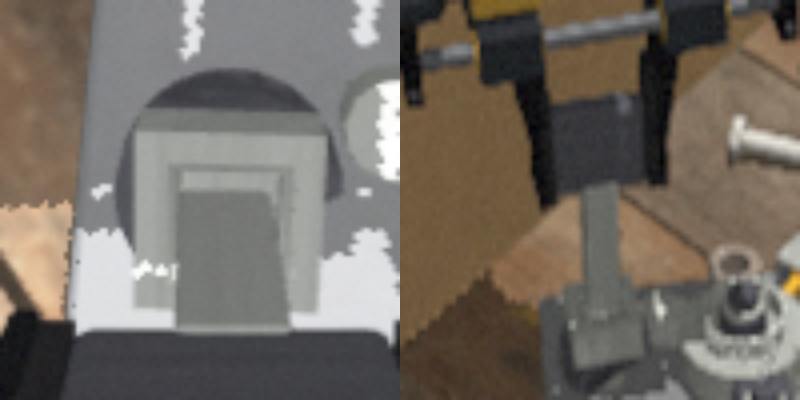

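Call:
{"api": "move_arm", "payload": {
  "deltas": [
    [-1,0.08,0.04,0,0],
    [-1,0,0,0.1,0],
    [-1,0,0,0.15,0],
    [-1,0,0,0.1,0],
    [-1,0,0,0,0]
  ]
}}

```text
time: 8.43
ee_pos: [0.4332, -0.1738, 0.0945]
eef_rot: [0.869, 0.496, -0.0, -0.0]
ft_force: [-0.7, 0.9, -1.8]
width: 0.0438
```

Run:
```python
from h import *
s=r.read_state();im=snap('wrist','wrist6');print(s['time'],s['ee_pos'],s['eef_rot'],s['ft_force'],s['torque'],s['joint_positions'])
snap('scene','scene6')
a=cv2.imread('pics/wrist6.png')[165:265,215:315];b=cv2.imread('pics/scene6.png')[143:223,180:280]
cv2.imwrite('pics/6z.png',np.hstack([cv2.resize(a,(400,400)),cv2.resize(b,(400,400))]))
```

```text
8.4333 [ 0.43321645 -0.17383349  0.09451281] [ 8.68533927e-01  4.95629650e-01 -1.80932000e-04 -1.87633667e-04] [-0.70487005  0.8812346  -1.83113549] [0.08344347 0.19509972 0.00887581] [ 0.75228871  0.14056237 -0.49435922  1.99414736  0.07781791  1.02539629
 -0.31208233]
```

View pics/6z.png

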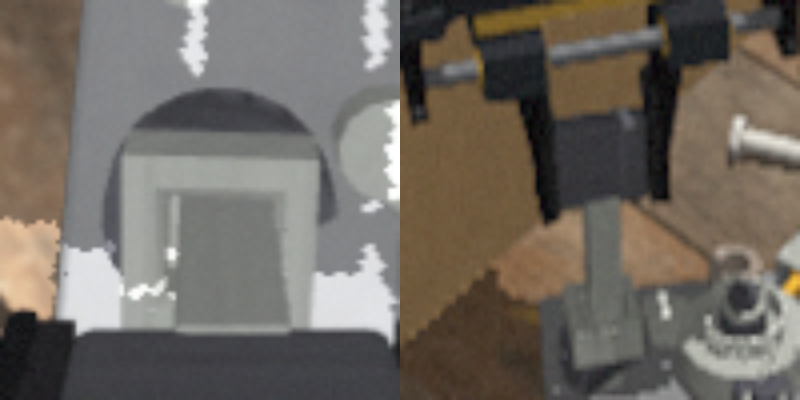

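Call:
{"api": "move_arm", "payload": {
  "deltas": [
    [-1,0,0,0,-0.05],
    [-1,0,0,0,-0.077],
    [-1,0,0,0,-0.077],
    [-1,0,0,0,-0.077],
    [-1,0,0,0,-0.077]
  ]
}}

```text
time: 8.95
ee_pos: [0.4329, -0.1738, 0.0947]
eef_rot: [0.695, 0.719, -0.0, -0.001]
ft_force: [-1.4, 1.4, -2.9]
width: 0.0438
```

Run:
```python
from h import *
s=r.read_state();im=snap('wrist','wrist7');print(s['time'],s['ee_pos'],s['eef_rot'],s['ft_force'],s['torque'],s['joint_positions'])
W=Ro.from_quat(s['eef_rot']).as_matrix();print(np.degrees(np.arctan2(W[1,0],W[0,0])))
a=cv2.imread('pics/wrist7.png')[165:265,215:315]
cv2.imwrite('pics/7z.png',cv2.resize(a,(500,500)))
```

```text
8.95 [ 0.43291382 -0.17376391  0.0947262 ] [ 6.94902193e-01  7.19103996e-01 -2.29438753e-04 -5.76241580e-04] [-1.44739337  1.44134337 -2.8929006 ] [ 0.32746758  0.38250767 -0.14239657] [ 0.794455    0.14500027 -0.53909118  1.99210724  0.08656391  1.02771472
  0.24932035]
91.96111457083487
```

View pics/7z.png

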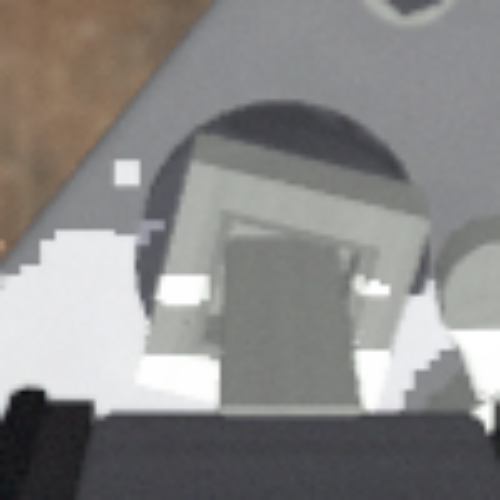

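Call:
{"api": "move_arm", "payload": {
  "deltas": [
    [-1,0,0,0,-0.077],
    [-1,0,0,0,-0.077],
    [-1,0,0,0,-0.077],
    [-1,0,0,0,-0.077],
    [-1,0,0,0,-0.07],
    [-1,0,0,0,0]
  ]
}}

```text
time: 9.5
ee_pos: [0.4337, -0.1731, 0.0949]
eef_rot: [0.456, 0.89, 0.001, -0.0]
ft_force: [1.1, 3.6, -4.7]
width: 0.0438
```

```bash
cat > l.py <<'E'
import sys
from h import *
n=sys.argv[1]
s=r.read_state();im=snap('wrist','wrist'+n);print(s['time'],s['ee_pos'],s['eef_rot'],s['ft_force'],s['torque'],s['joint_positions'])
W=Ro.from_quat(s['eef_rot']).as_matrix();print(np.degrees(np.arctan2(W[1,0],W[0,0])))
a=cv2.imread(f'pics/wrist{n}.png')[165:265,215:315]
cv2.imwrite(f'pics/{n}z.png',cv2.resize(a,(500,500)))
E
python3 l.py 8
```

```text
9.5 [ 0.43374107 -0.17305149  0.09489004] [ 4.55506472e-01  8.90232208e-01  6.71275090e-04 -1.41973897e-04] [ 1.07373813  3.58705487 -4.68813357] [ 1.24050175 -0.49808339 -0.18582671] [ 0.84014536  0.1509934  -0.58913684  1.98952047  0.09614479  1.02827637
  0.83144662]
125.80496012802041
```

View pics/8z.png

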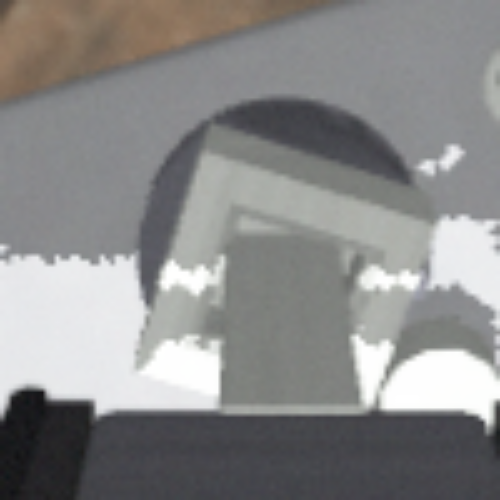

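Call:
{"api": "move_arm", "payload": {
  "deltas": [
    [-1,0,0,0,-0.05],
    [-1,0,0,0,-0.03],
    [-1,0,0,0,0]
  ]
}}

```text
time: 9.8
ee_pos: [0.4338, -0.1729, 0.0949]
eef_rot: [0.401, 0.916, 0.001, -0.0]
ft_force: [2.0, 6.5, -4.5]
width: 0.0436
```

```bash
python3 l.py 9;python3 - <<'E'
from h import *
s=r.read_state();W=Ro.from_quat(s['eef_rot']).as_matrix()
E
```

```text
9.8 [ 0.43383969 -0.17290648  0.09494931] [ 4.01253705e-01  9.15966648e-01  7.48520532e-04 -5.14133333e-05] [ 2.02966042  6.47963258 -4.47458807] [ 1.60117539 -0.49573477 -0.20458558] [ 0.84952211  0.15220955 -0.59946934  1.98902719  0.09828954  1.02859439
  0.94965555]
132.6868581771627
```

View pics/9z.png

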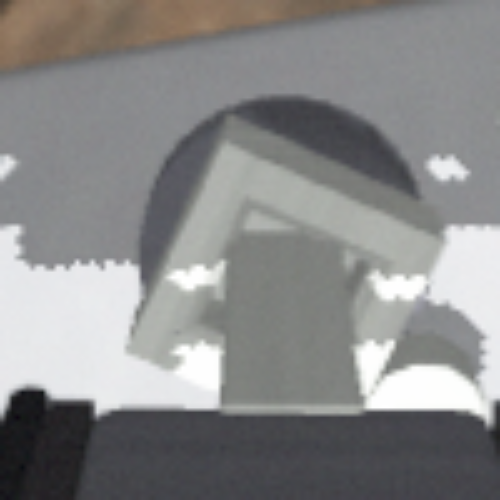

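Run:
```python
from h import *
S={7:([0.43291382,-0.17376391,0.0947262],[6.94902193e-01,7.19103996e-01,-2.29438753e-04,-5.76241580e-04]),8:([0.43374107,-0.17305149,0.09489004],[4.55506472e-01,8.90232208e-01,6.71275090e-04,-1.41973897e-04]),9:([0.43383969,-0.17290648,0.09494931],[4.01253705e-01,9.15966648e-01,7.48520532e-04,-5.14133333e-05])}
for k,pts in {7:[(195,160),(430,215)],8:[(215,150),(435,222)],9:[(235,140),(443,240)]}.items():
    s=dict(ee_pos=S[k][0],eef_rot=S[k][1])
    a,b=[atz('wrist',(u/5+215-.4,v/5+165-.4),.044,s) for u,v in pts]
    d=b-a;print(k,np.linalg.norm(d),np.degrees(np.arctan2(d[1],d[0])),a,b)
```

```text
7 0.033186083100532955 -11.781007186705429 [ 0.41841572 -0.15227127  0.044     ] [ 0.45090274 -0.15904693  0.044     ]
8 0.03194464036189333 16.93802431520066 [ 0.41123631 -0.16048139  0.044     ] [ 0.44179521 -0.15117473  0.044     ]
9 0.03207166993065753 16.08880334162961 [ 0.41107978 -0.16024472  0.044     ] [ 0.44189531 -0.1513568   0.044     ]
```

Run:
```python
from h import *
S={4:([0.43729571,-0.17851413,0.13610232],[8.67758820e-01,4.96985376e-01,2.43361125e-04,-3.26827961e-04]),9:([0.43383969,-0.17290648,0.09494931],[4.01253705e-01,9.15966648e-01,7.48520532e-04,-5.14133333e-05])}
for k,(u,v),(f,o) in [(4,(338,287),(6,(215,165))),(9,(288,237),(5,(215,165))),(9,(288,237),(5,(215,165)))]:
    s=dict(ee_pos=S[k][0],eef_rot=S[k][1]);W=Ro.from_quat(s['eef_rot']).as_matrix()
    c,d=ray('wrist',(u/f+o[0]-.4,v/f+o[1]-.4),s);c=W.T@(c-np.array(s['ee_pos']));d=W.T@d
    for x in (.0072,.008,.009,.0095): print(k,x,(c+d*(x-c[0])/d[0])[2])
r.camera
snap('scene','scene9');snap('side','side9')
b=cv2.imread('pics/scene9.png')[143:223,180:280];a=cv2.imread('pics/side9.png')[211:291,188:288]
cv2.imwrite('pics/9s.png',np.hstack([cv2.resize(x,(400,320),interpolation=cv2.INTER_CUBIC) for x in (a,b)]))
im=cv2.imread('pics/wrist9.png')[180:250,225:315];cv2.imwrite('pics/9zz.png',cv2.resize(im,None,fx=8,fy=8,interpolation=cv2.INTER_CUBIC))
```

```text
4 0.0072 0.06099557121967994
4 0.008 0.05857050103755937
4 0.009 0.055539163309908685
4 0.0095 0.054023494446083314
9 0.0072 0.06199840767273443
9 0.008 0.059562464260243225
9 0.009 0.05651753499462933
9 0.0095 0.05499507036182236
9 0.0072 0.06199840767273443
9 0.008 0.059562464260243225
9 0.009 0.05651753499462933
9 0.0095 0.05499507036182236
```

View pics/9zz.png

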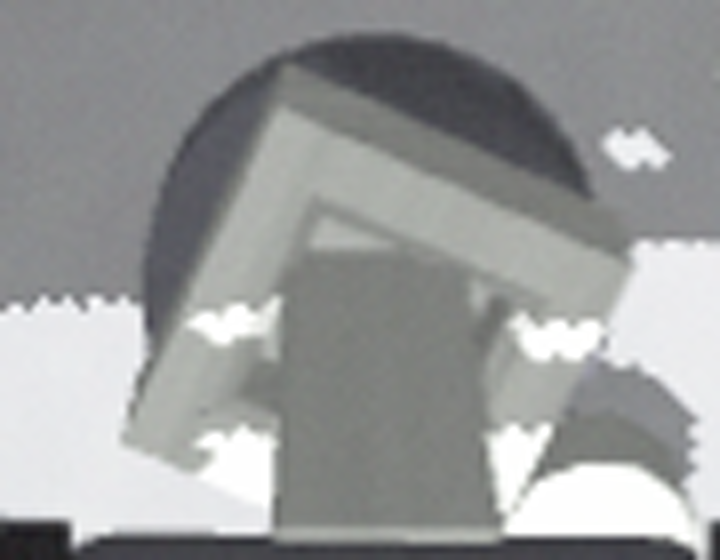

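View pics/9s.png

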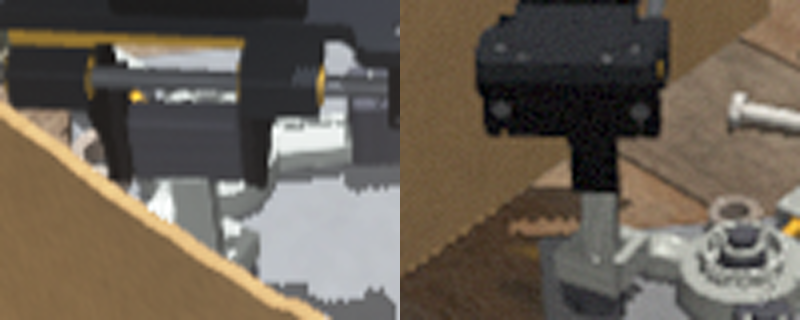

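```bash
cat > ortho.py <<'E'
from h import *
def ortho(f,s,c,z,half=.035,N=400):
    im=cv2.imread(f);g=(np.arange(N)+.5)/N*2*half-half
    mx=np.zeros((N,N),np.float32);my=mx.copy()
    for i in range(N):
        for j in range(N):
            u=proj('wrist',(c[0]+g[j],c[1]-g[i],z),s);mx[i,j],my[i,j]=u
    return cv2.remap(im,mx,my,cv2.INTER_CUBIC)
E
python3 - <<'E'
from ortho import *
s1=dict(ee_pos=[0.34436789,-0.31829216,0.22286422],eef_rot=[9.89471664e-01,1.44726232e-01,3.50253678e-04,1.45038066e-04])
s9=dict(ee_pos=[0.43383969,-0.17290648,0.09494931],eef_rot=[4.01253705e-01,9.15966648e-01,7.48520532e-04,-5.14133333e-05])
a=ortho('pics/wrist1.png',s1,(.432,-.173),.044);b=ortho('pics/wrist9.png',s9,(.432,-.173),.044)
cv2.imwrite('pics/orth.png',np.hstack([a,b]))
E
```

```text
Traceback (most recent call last):
  File "ortho.py", line 7, in ortho
    u=proj('wrist',(c[0]+g[j],c[1]-g[i],z),s);mx[i,j],my[i,j]=u
  File "h.py", line 13, in proj
    A,c=ext(n,s);p=A.T@(np.array(X)-c);K=np.array(r.camera_info(n)['K'])
                                                  ~~~~~~~~~~~~~^^^
ValueError: time passes only in moves, steps and waits
```

Cache the camera info in my helpers.

```bash
sed -i 's/r\.camera_info(n)/CI(n)/g' h.py; sed -i '3a import functools\n@functools.lru_cache(None)\ndef CI(n): return r.camera_info(n)' h.py
python3 - <<'E'
from ortho import *
s1=dict(ee_pos=[0.34436789,-0.31829216,0.22286422],eef_rot=[9.89471664e-01,1.44726232e-01,3.50253678e-04,1.45038066e-04])
s9=dict(ee_pos=[0.43383969,-0.17290648,0.09494931],eef_rot=[4.01253705e-01,9.15966648e-01,7.48520532e-04,-5.14133333e-05])
a=ortho('pics/wrist1.png',s1,(.432,-.173),.044);b=ortho('pics/wrist9.png',s9,(.432,-.173),.044)
cv2.imwrite('pics/orth.png',np.hstack([a,b]))
E
```

```text
(no output)
```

View pics/orth.png

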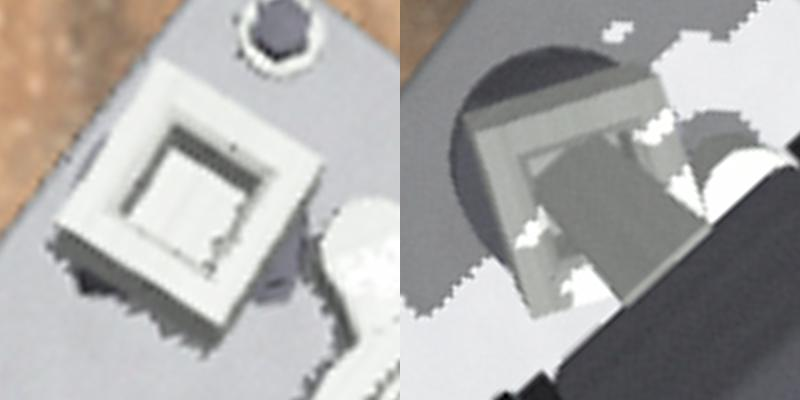

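Call:
{"api": "move_arm", "payload": {
  "deltas": [
    [-1,0.02,0.035,0,-0.05],
    [-1,0,0,0,-0.05],
    [-1,0,0,0,-0.03],
    [-1,0,0,0,0]
  ],
  "squeeze": 55
}}

```text
time: 10.28
ee_pos: [0.4339, -0.1721, 0.095]
eef_rot: [0.306, 0.952, 0.001, -0.0]
ft_force: [0.4, 4.9, -4.0]
width: 0.0432
```

```bash
python3 l.py 10;python3 - <<'E'
from ortho import *
s=r.read_state()
print(s['width'])
a=ortho('pics/wrist10.png',s,(.432,-.173),.044)
cv2.imwrite('pics/orth.png',np.hstack([a,cv2.resize(cv2.imread('pics/10z.png'),(400,400))]))
E
```

```text
10.2833 [ 0.43391229 -0.1720784   0.0949644 ] [ 3.05857926e-01  9.52076950e-01  6.17899680e-04 -1.70958509e-04] [ 0.35463892  4.85134204 -4.04224696] [ 1.57614552 -0.2003892  -0.18043297] [ 0.86494437  0.15433388 -0.61805567  1.9884919   0.10265033  1.02958594
  1.14859821]
144.38044159513666
0.04387604816464163
```

View pics/orth.png

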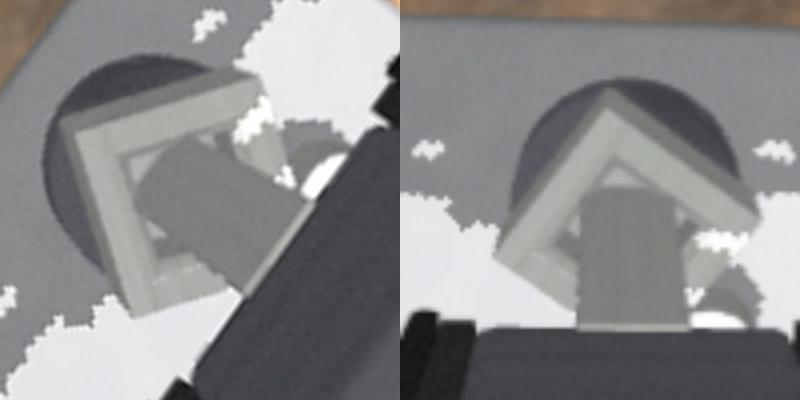

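Run:
```python
from h import *
s=r.read_state();W=Ro.from_quat(s['eef_rot']).as_matrix()
def zz(u,v,x):
    c,d=ray('wrist',(u,v),s);c=W.T@(c-np.array(s['ee_pos']));d=W.T@d
    return ((c+d*(x-c[0])/d[0])*1000).round(1)
im=cv2.imread('pics/wrist10.png')
for v in (246,247,248):
    for x in (.006,.007,.008): print(v,x,zz(273,v,x))
print('shank edge');
for v in (211,212,213):
    for x in (.006,.008,.01): print(v,x,zz(273,v,x))
cv2.imwrite('pics/10b.png',cv2.resize(im[180:340,190:350],None,fx=4,fy=4,interpolation=cv2.INTER_CUBIC))
# predicted pixel of head, mouth points
for n in ['scene','side']:
    snap(n,n+'10')
    for z in (.044,.0934,.1294): print(n,z,proj(n,(.4335,-.1725,z)))
```

```text
246 0.006 [ 6.  -0.6  4.5]
246 0.007 [ 7.  -0.6  2.3]
246 0.008 [ 8.  -0.6  0.1]
247 0.006 [ 6.  -0.6  3.2]
247 0.007 [ 7.  -0.6  1. ]
247 0.008 [ 8.  -0.6 -1.3]
248 0.006 [ 6.  -0.6  1.8]
248 0.007 [ 7.  -0.6 -0.4]
248 0.008 [ 8.  -0.6 -2.6]
shank edge
211 0.006 [ 6.  -0.7 68.2]
211 0.008 [ 8.  -0.7 62.1]
211 0.01 [10.  -0.6 55.9]
212 0.006 [ 6.  -0.7 65.9]
212 0.008 [ 8.  -0.6 59.8]
212 0.01 [10.  -0.6 53.7]
213 0.006 [ 6.  -0.7 63.5]
213 0.008 [ 8.  -0.6 57.5]
213 0.01 [10.  -0.6 51.4]
scene 0.044 [231.09228416 202.71588125]
scene 0.0934 [229.61648197 182.0130896 ]
scene 0.1294 [228.48067365 166.07978708]
side 0.044 [237.19222602 271.56617228]
side 0.0934 [235.07668005 252.90108727]
side 0.1294 [233.40507231 238.15279018]
```

View pics/10b.png

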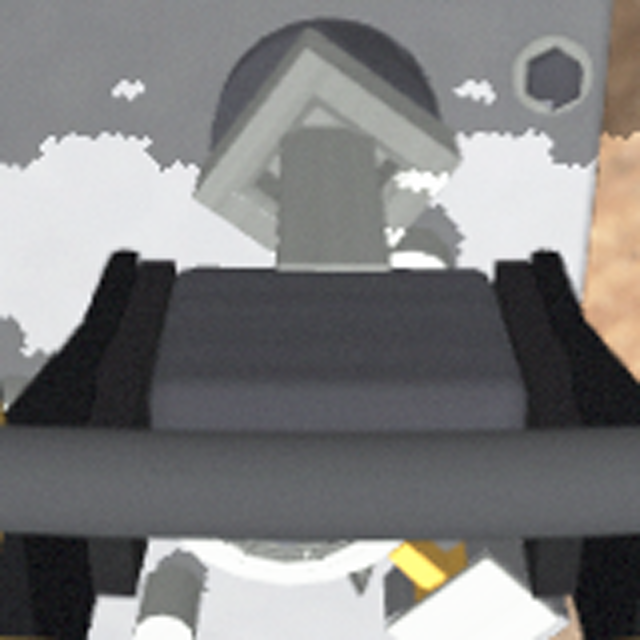

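Run:
```python
import cv2,numpy as np
b=cv2.imread('pics/scene10.png')[133:223,180:280];a=cv2.imread('pics/side10.png')[201:291,188:288]
cv2.imwrite('pics/10s.png',np.hstack([cv2.resize(x,(400,360),interpolation=cv2.INTER_CUBIC) for x in (a,b)]))
```

```text
(no output)
```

View pics/10s.png

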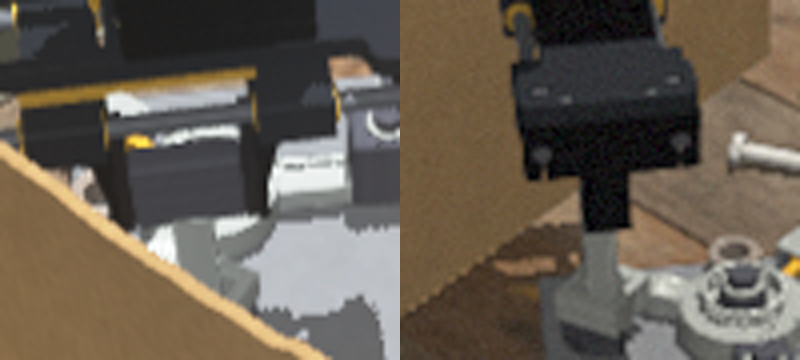

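Call:
{"api": "move_arm", "payload": {
  "deltas": [
    [-1,0,0,0,0.077],
    [-1,0,0,0,0.077],
    [-1,0,0,0,0.077],
    [-1,0,0,0,0.077],
    [-1,0,0,0,0]
  ]
}}

```text
time: 10.85
ee_pos: [0.4336, -0.1731, 0.095]
eef_rot: [0.528, 0.849, -0.0, -0.0]
ft_force: [-0.9, 1.0, -3.3]
width: 0.0434
```

```bash
python3 l.py 11;python3 - <<'E'
from ortho import *
s=r.read_state()
print(s['width'])
a=ortho('pics/wrist11.png',s,(.432,-.173),.044)
cv2.imwrite('pics/orth.png',np.hstack([a,cv2.resize(cv2.imread('pics/11z.png'),(400,400))]))
E
```

```text
10.85 [ 0.4336409  -0.17308487  0.09497589] [ 5.28446132e-01  8.48966809e-01 -2.05651605e-04 -3.89106652e-05] [-0.86734075  1.01456181 -3.32111837] [ 0.40997756  0.13492078 -0.12827841] [ 0.82503038  0.14883265 -0.57413253  1.99027322  0.09460902  1.02825879
  0.66424294]
116.19894769940763
0.043705724895850215
```

View pics/orth.png

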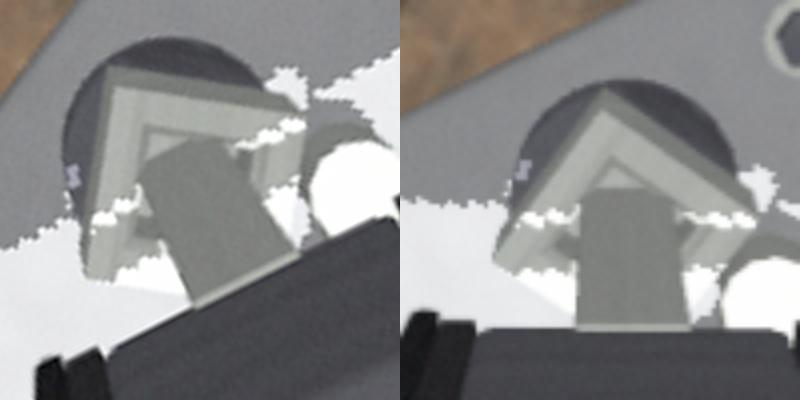

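Call:
{"api": "move_arm", "payload": {
  "deltas": [
    [-1,0,0,-0.3,0],
    [-1,0,0,-0.5,0],
    [-1,0,0,-0.2,0.075],
    [-1,0,0,0,0.075],
    [-1,0,0,0,0.075],
    [-1,0,0,0,0.075],
    [-1,0,0,0,0.045],
    [-1,0,0,0,0]
  ]
}}

```text
time: 11.57
ee_pos: [0.4343, -0.1735, 0.1207]
eef_rot: [0.733, 0.68, 0.0, 0.001]
ft_force: [-0.5, 0.1, -0.4]
width: 0.0429
```

```bash
python3 l.py 12;python3 - <<'E'
from ortho import *
s=r.read_state()
print(s['width'])
a=ortho('pics/wrist12.png',s,(.432,-.173),.044)
cv2.imwrite('pics/orth.png',np.hstack([a,cv2.resize(cv2.imread('pics/12z.png'),(400,400))]))
E
```

```text
11.5667 [ 0.43431438 -0.17350893  0.12071731] [7.33222840e-01 6.79987863e-01 1.14998729e-04 8.71478899e-04] [-0.50899108  0.12867152 -0.38669147] [-0.02643296 -0.10507429  0.01775317] [ 0.80098854  0.11093066 -0.541745    1.96533232  0.06558426  1.08040411
  0.15582916]
85.68538857480821
0.04384133687097778
```

View pics/orth.png

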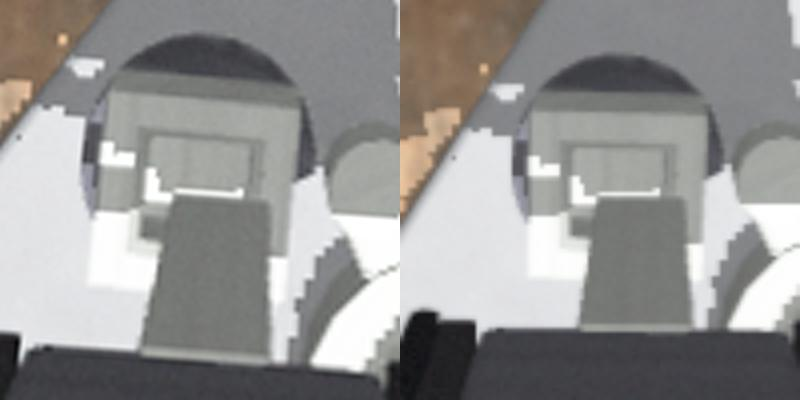

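Run:
```python
import cv2
im=cv2.imread('pics/wrist12.png')
cv2.imwrite('pics/12zz.png',cv2.resize(im[180:255,235:310],None,fx=8,fy=8,interpolation=cv2.INTER_CUBIC))
```

```text
(no output)
```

View pics/12zz.png

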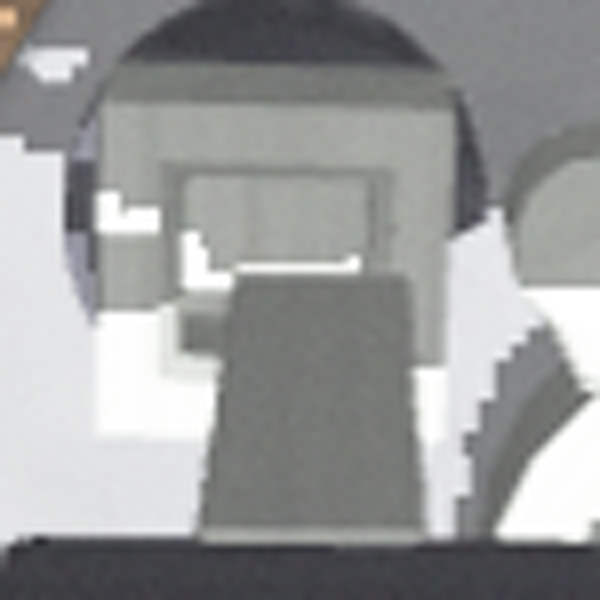

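Run:
```python
from h import *
s=dict(ee_pos=[0.43431438,-0.17350893,0.12071731],eef_rot=[7.33222840e-01,6.79987863e-01,1.14998729e-04,8.71478899e-04])
W=Ro.from_quat(s['eef_rot']).as_matrix()
def P(u,v,z):
    X=atz('wrist',(u/8+235-.44,v/8+180-.44),z,s); return (W.T@(X-np.array(s['ee_pos']))*1000).round(1)
for p in [(103,103),(450,108),(98,437),(443,435),(274,270),(165,165),(393,168),(168,380)]: print('head',p,P(*p,.044))
for z in (.0573,.0633): print('shank',P(232,278,z),P(408,278,z))
for p in [(200,535),(430,535)]:print('handle bottom/shank top',P(*p,.1193))
```

```text
head (103, 103) [ 18.1 -19.4  76.7]
head (450, 108) [17.6 13.7 76.7]
head (98, 437) [-16.2 -20.8  76.7]
head (443, 435) [-16.   13.5  76.8]
head (274, 270) [ 1.3 -3.2 76.7]
head (165, 165) [ 12.  -13.6  76.7]
head (393, 168) [11.6  8.3 76.7]
head (168, 380) [-10.1 -13.7  76.7]
shank [ 5.  -6.8 63.4] [ 5.   9.3 63.4]
shank [ 7.  -6.6 57.4] [ 7.   9.1 57.4]
handle bottom/shank top [ 7.1 -7.3  1.4]
handle bottom/shank top [7.1 8.6 1.4]
```

Call:
{"api": "move_arm", "payload": {
  "deltas": [
    [-1,0.076,-0.17,0,0],
    [-1,0,0,0.2,0],
    [-1,0,0,0,0]
  ]
}}

```text
time: 11.87
ee_pos: [0.4291, -0.1707, 0.1143]
eef_rot: [0.732, 0.681, -0.0, -0.0]
ft_force: [-0.1, -0.6, -1.7]
width: 0.0438
```

```bash
python3 l.py 13;python3 - <<'E'
import cv2
im=cv2.imread('pics/wrist13.png')
cv2.imwrite('pics/13zz.png',cv2.resize(im[180:255,235:310],None,fx=8,fy=8,interpolation=cv2.INTER_CUBIC))
E
```

```text
11.8667 [ 0.42913037 -0.1706701   0.11434292] [ 7.31986151e-01  6.81319427e-01 -2.79794038e-04 -1.87391655e-04] [-0.07786136 -0.5733813  -1.73133984] [-0.00918986 -0.03968702  0.00070564] [ 0.80174032  0.10734425 -0.54341594  1.98377872  0.06360173  1.06731023
  0.15845415]
85.89367688712561
```

View pics/13zz.png

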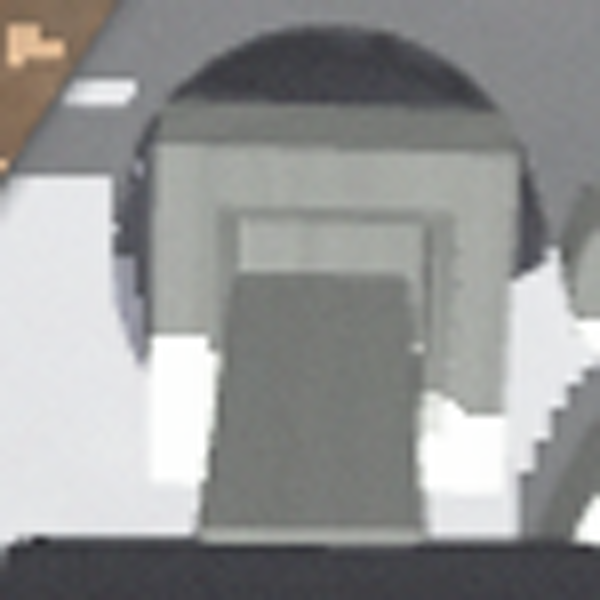

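Run:
```python
from h import *
s=dict(ee_pos=[0.42913037,-0.1706701,0.11434292],eef_rot=[7.31986151e-01,6.81319427e-01,-2.79794038e-04,-1.87391655e-04])
W=Ro.from_quat(s['eef_rot']).as_matrix()
def P(u,v,z):
    X=atz('wrist',(u/8+235-.44,v/8+180-.44),z,s); return (W.T@(X-np.array(s['ee_pos']))*1000).round(1)
h=[P(*p,.044) for p in [(155,143),(518,150),(150,485),(503,492)]];print(h,np.mean(h,0))
k=[P(*p,.044) for p in [(218,208),(455,210)]];print('sock',k)
print('shank',P(235,272,.0569),P(410,272,.0569))
print('top',P(200,535,.1129),P(428,535,.1129))
W=W;print(np.mean(h,0)[0]*W[:,0]+np.mean(h,0)[1]*W[:,1])
```

```text
[array([ 15.9, -14.1,  70.3]), array([15.2, 19.7, 70.3]), array([-18.6, -15.3,  70.4]), array([-19.4,  19.1,  70.3])] [-1.725  2.35  70.325]
sock [array([ 9.6, -8.3, 70.3]), array([ 9.4, 13.9, 70.3])]
shank [ 7.6 -6.4 57.4] [ 7.6  9.3 57.4]
top [ 7.1 -7.3  1.4] [7.1 8.5 1.4]
[ 2.22044379e+00 -1.88884958e+00 -1.27454222e-03]
```

Call:
{"api": "move_arm", "payload": {
  "deltas": [
    [-1,-0.04,0.04,0,0],
    [-1,0,0,0.25,0],
    [-1,0,0,0.25,0],
    [-1,0,0,0.2,0],
    [-1,0,0,0.08,0],
    [-1,0,0,0,0]
  ]
}}

```text
time: 12.42
ee_pos: [0.4304, -0.1717, 0.0951]
eef_rot: [0.733, 0.681, -0.0, -0.0]
ft_force: [-0.3, 0.8, -2.1]
width: 0.0432
```

```bash
python3 l.py 14;python3 - <<'E'
import cv2
im=cv2.imread('pics/wrist14.png')
cv2.imwrite('pics/14zz.png',cv2.resize(im[180:255,235:310],None,fx=8,fy=8,interpolation=cv2.INTER_CUBIC))
E
```

```text
12.4167 [ 0.4303813  -0.17173833  0.09511367] [ 7.32556468e-01  6.80706123e-01 -2.11335641e-04 -3.88113531e-04] [-0.31089976  0.76667776 -2.05729721] [-0.03128178 -0.08415265  0.02651557] [ 0.79603891  0.13728957 -0.54160263  1.99921587  0.08247464  1.02693235
  0.14244968]
85.79769827907408
```

View pics/14zz.png

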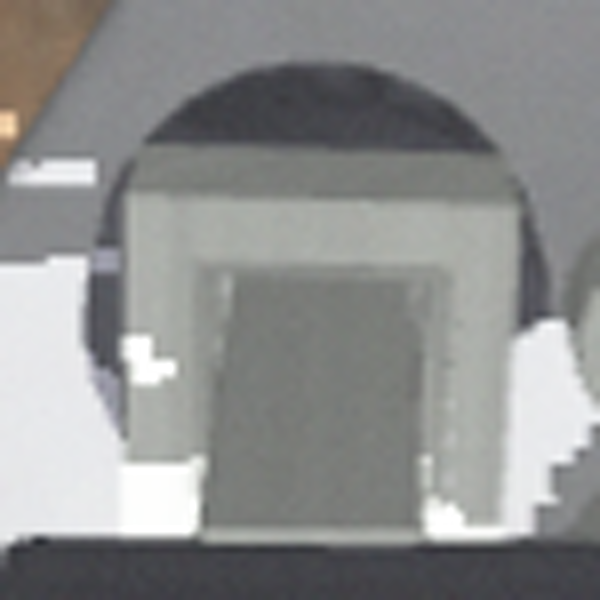

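Call:
{"api": "move_arm", "payload": {
  "deltas": [
    [-1,0,0,0,-0.06],
    [-1,0,0,0,-0.077],
    [-1,-0.03,0,0,-0.077],
    [-1,0,0,0,-0.077],
    [-1,0,0,0,-0.06],
    [-1,0,0,0,0]
  ]
}}

```text
time: 12.97
ee_pos: [0.4304, -0.1724, 0.0953]
eef_rot: [0.518, 0.856, -0.0, -0.0]
ft_force: [-1.4, 1.0, -1.5]
width: 0.0434
```

```bash
python3 l.py 15;python3 - <<'E'
from ortho import *
s=r.read_state()
im=cv2.imread('pics/wrist15.png')
a=ortho('pics/wrist15.png',s,(.432,-.173),.044)
cv2.imwrite('pics/orth.png',np.hstack([a,cv2.resize(im[180:255,235:310],(400,400),interpolation=cv2.INTER_CUBIC)]))
E
```

```text
12.9667 [ 0.43042218 -0.17244504  0.09527159] [ 5.17793282e-01  8.55505690e-01 -2.04809965e-05 -3.61692576e-04] [-1.40240097  1.02462399 -1.45965675] [ 0.17760795  0.18593659 -0.03717899] [ 0.83809641  0.14261358 -0.58489593  1.99663966  0.09155991  1.02836575
  0.69272802]
117.63129785090392
```

View pics/orth.png

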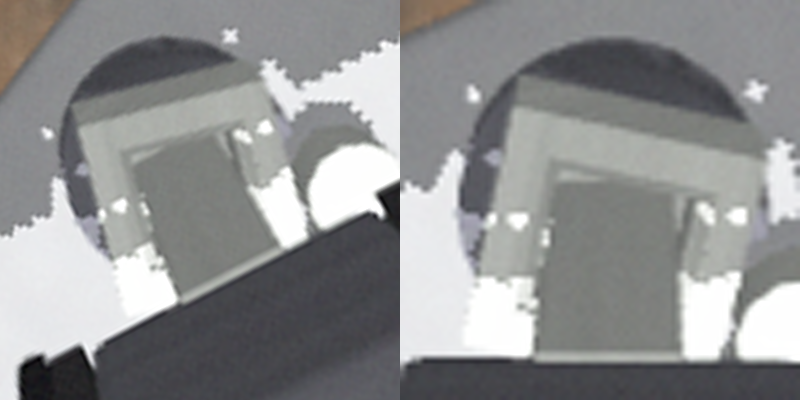

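Call:
{"api": "move_arm", "payload": {
  "deltas": [
    [-1,0,0,0,-0.06],
    [-1,0,0,0,-0.06],
    [-1,0,0,0,0]
  ]
}}

```text
time: 13.27
ee_pos: [0.4305, -0.1725, 0.0953]
eef_rot: [0.437, 0.9, 0.0, -0.0]
ft_force: [-0.3, 0.1, -2.8]
width: 0.0435
```

```bash
cat > o.py <<'E'
import sys
from ortho import *
n=sys.argv[1]
s=r.read_state()
im=cv2.imread(f'pics/wrist{n}.png')
a=ortho(f'pics/wrist{n}.png',s,(.432,-.173),.044)
cv2.imwrite(f'pics/orth{n}.png',np.hstack([a,cv2.resize(im[180:255,235:310],(400,400),interpolation=cv2.INTER_CUBIC)]))
E
python3 l.py 16; python3 o.py 16
```

```text
13.2667 [ 0.43052198 -0.17254429  0.09532984] [ 4.36832980e-01  8.99542608e-01  5.45251072e-05 -2.01635482e-04] [-0.33458434  0.10632121 -2.75629355] [ 0.17894533 -0.0136006  -0.19562845] [ 0.85218812  0.14437315 -0.59976456  1.99592246  0.09473221  1.02859513
  0.87491152]
128.19602449638302
```

View pics/orth16.png

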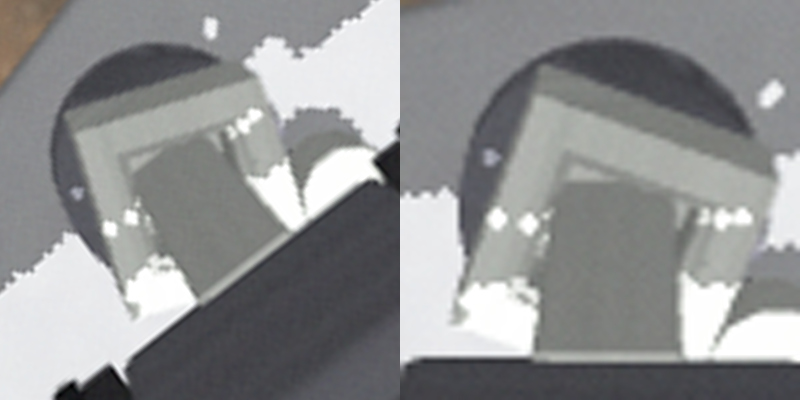

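Call:
{"api": "move_arm", "payload": {
  "deltas": [
    [-1,0,0,0,0.05],
    [-1,0,0,0,0.03],
    [-1,0,0,0,0]
  ]
}}

```text
time: 13.57
ee_pos: [0.4305, -0.1725, 0.0954]
eef_rot: [0.496, 0.869, -0.0, -0.0]
ft_force: [-0.9, 0.9, -2.6]
width: 0.0434
```

```bash
python3 l.py 17; python3 o.py 17
```

```text
13.5667 [ 0.43046629 -0.17246115  0.09537455] [ 4.95637955e-01  8.68529174e-01 -1.29328004e-04 -2.73155892e-04] [-0.8549863   0.9033932  -2.56377485] [ 0.11980879  0.22423256 -0.07990529] [ 0.84159314  0.14292753 -0.58881187  1.99638445  0.092613    1.02859661
  0.74322536]
120.57633889236187
```

View pics/orth17.png

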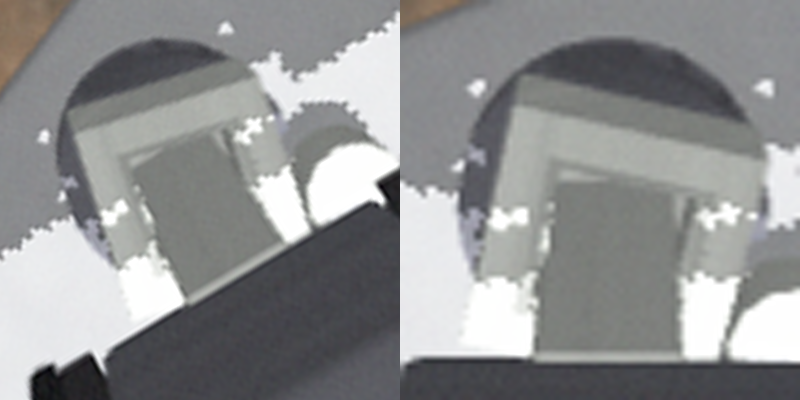

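Call:
{"api": "move_arm", "payload": {
  "deltas": [
    [1,0,0,0,0],
    [1,0,0,0,0],
    [1,0,0,0,0],
    [1,0,0,0,0],
    [1,0,0,0,0],
    [1,0,0,0,0]
  ]
}}

```text
time: 14.12
ee_pos: [0.4309, -0.1726, 0.0957]
eef_rot: [0.493, 0.87, -0.0, 0.0]
ft_force: [-0.2, 0.2, -0.5]
width: 0.0755
```

```bash
python3 l.py 18; python3 o.py 18
```

```text
14.1167 [ 0.4308601  -0.17261702  0.0956547 ] [ 4.92564568e-01  8.70275883e-01 -5.21429479e-06  1.82507528e-04] [-0.23196039  0.20060397 -0.53503842] [ 0.02937963 -0.15299241  0.00588651] [ 0.84232689  0.14282331 -0.58946685  1.99586855  0.09264618  1.0283054
  0.75040465]
120.98143130234514
```

View pics/orth18.png

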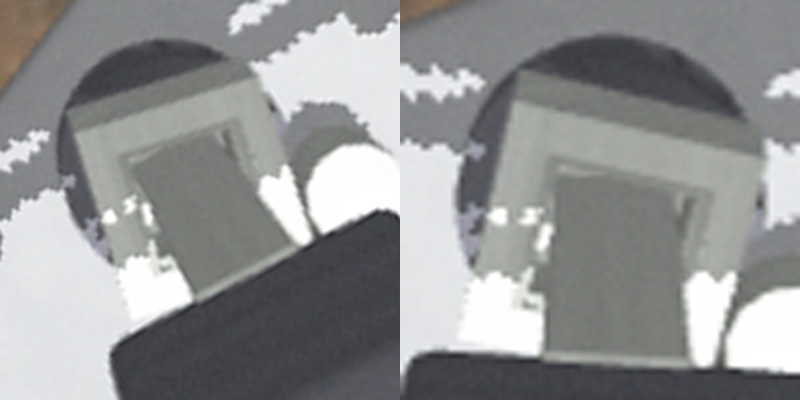

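View pics/wrist18.png

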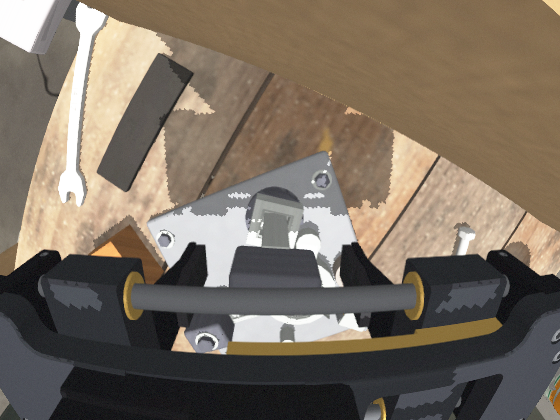

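Call:
{"api": "move_arm", "payload": {
  "deltas": [
    [1,0,0,-0.2,0],
    [1,0,0,-0.4,0],
    [1,0,0,-0.6,0],
    [1,0,0,-0.8,0],
    [1,0,0,-0.8,0],
    [1,0,0,-0.2,0]
  ]
}}

```text
time: 14.67
ee_pos: [0.4323, -0.1729, 0.1744]
eef_rot: [0.492, 0.87, 0.0, 0.002]
ft_force: [0.2, -0.5, 0.4]
width: 0.0866
```

```bash
python3 l.py 19
python3 - <<'E'
from h import *
snap('scene','scene19');b=cv2.imread('pics/scene19.png')[123:243,180:320]
cv2.imwrite('pics/19s.png',cv2.resize(b,None,fx=5,fy=5,interpolation=cv2.INTER_CUBIC))
E
```

```text
14.6667 [ 0.43229217 -0.17292818  0.17438083] [4.92492951e-01 8.70313143e-01 6.99267206e-05 2.39210176e-03] [ 0.23541779 -0.52534713  0.41562488] [-0.01030978 -0.18967951 -0.00568266] [ 0.8635863   0.04689365 -0.58970429  1.90685218  0.02915079  1.19122288
  0.80460031]
120.99038737743508
```

View pics/wrist19.png

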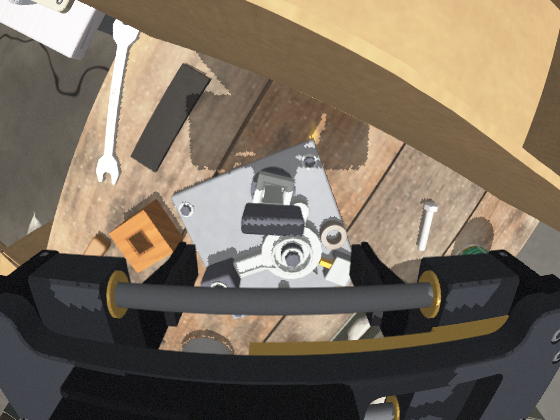

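View pics/19s.png

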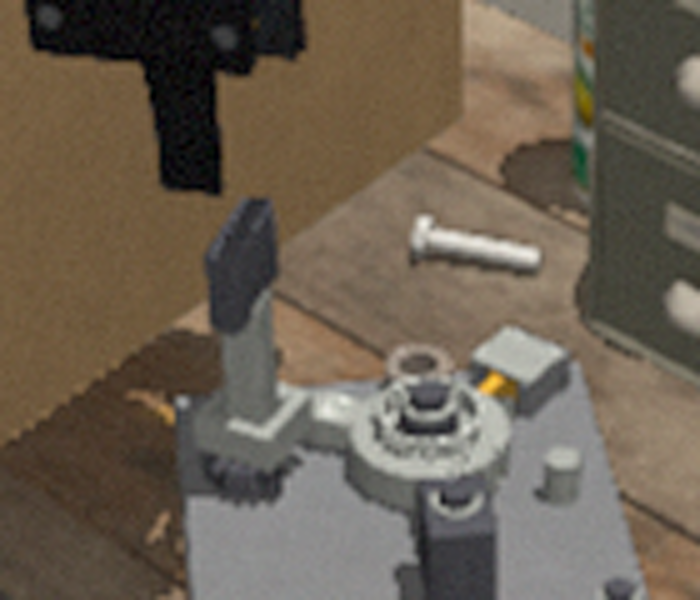

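Call:
{"api": "move_arm", "payload": {
  "deltas": [
    [-1,0,0,0,0.075],
    [-1,0,0,0,0.075],
    [-1,0,0,0,0.075],
    [-1,0,0,0,0.075],
    [-1,0,0,0,0.075],
    [-1,0,0,0,0.075],
    [-1,0,0,0,0.061],
    [-1,-0.7,-0.1,0,0],
    [-1,-0.9,-0.12,0,0],
    [-1,-0.9,-0.12,0,0],
    [-1,-0.7,-0.1,0,0],
    [-1,-0.35,-0.03,0,0]
  ],
  "squeeze": 20
}}

```text
time: 15.77
ee_pos: [0.3947, -0.2571, 0.1695]
eef_rot: [0.794, 0.608, -0.001, -0.001]
ft_force: [-0.1, -0.6, -0.5]
width: 0.0153
```

```bash
python3 l.py 20
python3 - <<'E'
from ortho import *
s=r.read_state();tips('wrist',['pivot_point','idler_block','screw_socket','key_foot'],s)
a=ortho('pics/wrist20.png',s,(.46,-.235),.044,half=.1,N=500)
cv2.imwrite('pics/orth20.png',a)
E
```

```text
15.7667 [ 0.39471537 -0.25706778  0.169521  ] [ 7.94171647e-01  6.07692941e-01 -5.09294627e-04 -6.51598288e-04] [-0.08680155 -0.58097957 -0.45404797] [-0.04290152 -0.07528245  0.06637793] [ 0.94344689  0.06177735 -0.47503334  1.90067205  0.03082832  1.1877502
  0.19312758]
74.84577857990043
wrist tip_of pivot_point [([0.4816, -0.2212, 0.0257], 0.73)]
wrist tip_of idler_block [([0.4368, -0.2863, 0.0392], 0.81), ([0.4315, -0.1721, 0.1082], 0.51)]
wrist tip_of screw_socket [([0.4346, -0.1756, 0.0452], 0.94)]
wrist tip_of key_foot []
```

View pics/wrist20.png

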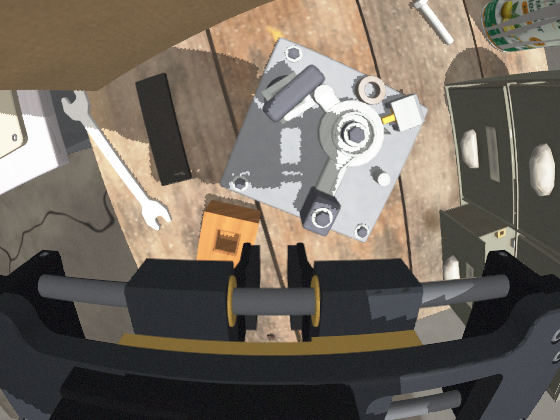

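View pics/orth20.png

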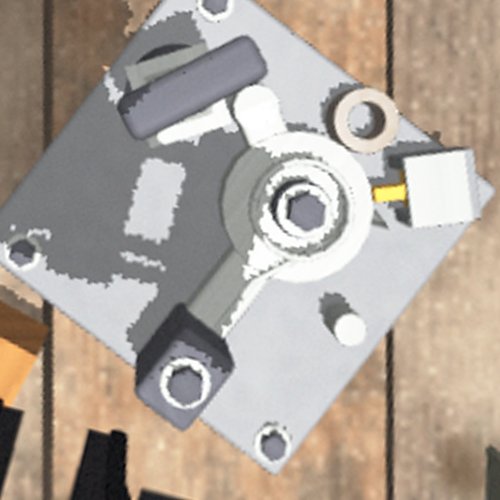

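Run:
```python
from h import *
im=cv2.imread('pics/wrist20.png')
cv2.imwrite('pics/20z.png',cv2.resize(im[160:250,275:375],None,fx=7,fy=7,interpolation=cv2.INTER_CUBIC))
```

```text
(no output)
```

View pics/20z.png

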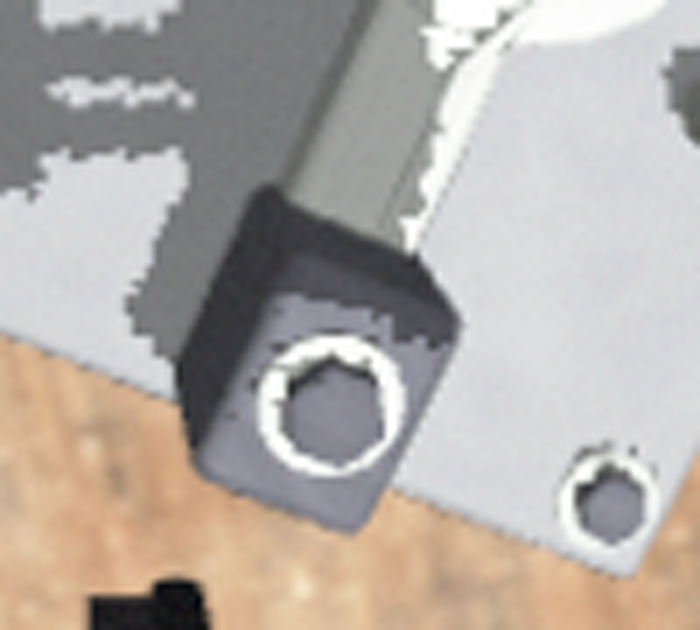

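```bash
cat > plan.py <<'E'
import numpy as np
def plan(P,yaw,phi,press=0,hx=.0095,hy=.015):
    for th in (0,.1,.2,.3,.4,.5,.6,.7,.75,.8):
        b=yaw+th; x=np.array([np.cos(b),np.sin(b)]); y=np.array([-np.sin(b),np.cos(b)])
        al=phi-b; h=hy*abs(np.cos(al))+hx*abs(np.sin(al))
        T=np.array(P)-.08*y-(.013+h)*x
        tx=np.array([np.cos(phi+np.pi/2),np.sin(phi+np.pi/2)]);ty=np.array([np.cos(phi),np.sin(phi)])
        print(th,T.round(4),'tool',(T@tx).round(4),(T@ty).round(4))
E
python3 - <<'E'
from h import *
from plan import plan
s=dict(ee_pos=[0.39471537,-0.25706778,0.169521],eef_rot=[7.94171647e-01,6.07692941e-01,-5.09294627e-04,-6.51598288e-04])
Q=[atz('wrist',(u/7+275-.43,v/7+160-.43),.056,s) for u,v in [(290,250),(460,325),(355,530),(198,465)]]
print(np.round(Q,4),np.mean(Q,0));
for i in range(4):
    d=Q[(i+1)%4]-Q[i];print(np.linalg.norm(d),np.degrees(np.arctan2(d[1],d[0])))
for z in (.03,.04,.05): print('pivot',atz('wrist',(355.5,134),z,s))
print('post',atz('wrist',(384,179),.03,s))
c=np.mean(Q,0)[:2]; yaw=np.radians(-36.8); P=c+.08*np.array([-np.sin(yaw),np.cos(yaw)]);print('P',P)
plan(P,yaw,np.radians(-15.15))
E
```

```text
[[ 0.433  -0.2613  0.056 ]
 [ 0.4522 -0.2768  0.056 ]
 [ 0.4328 -0.3009  0.056 ]
 [ 0.4148 -0.2864  0.056 ]] [ 0.43320562 -0.28137148  0.056     ]
0.02465960089663844 -38.91320570058377
0.0309018515216883 -128.6828624158894
0.02313118471555301 141.10507857362506
0.030953134086977453 54.147386651855854
pivot [ 0.48524556 -0.22045216  0.03      ]
pivot [ 0.48297829 -0.21907667  0.04      ]
pivot [ 0.48071101 -0.21770117  0.05      ]
post [ 0.50455106 -0.27043402  0.03      ]
P [ 0.48112751 -0.21731297]
0 [ 0.4088 -0.2631] tool -0.1471 0.4634
0.1 [ 0.4141 -0.2703] tool -0.1527 0.4704
0.2 [ 0.4203 -0.277 ] tool -0.1575 0.4781
0.3 [ 0.4272 -0.283 ] tool -0.1615 0.4864
0.4 [ 0.4346 -0.2882] tool -0.1646 0.4948
0.5 [ 0.441  -0.2924] tool -0.167 0.5021
0.6 [ 0.448 -0.296] tool -0.1686 0.5098
0.7 [ 0.4556 -0.2989] tool -0.1695 0.5178
0.75 [ 0.4595 -0.3001] tool -0.1696 0.5219
0.8 [ 0.4635 -0.3011] tool -0.1695 0.5261
```

Call:
{"api": "move_arm", "payload": {
  "deltas": [
    [-1,-0.08,0,0.5,0],
    [-1,0,0,0.9,0],
    [-1,0,0,0.9,0],
    [-1,0,0,0.9,0],
    [-1,0,0,0.9,0],
    [-1,0,0,0.8,0],
    [-1,0,0,0.5,0],
    [-1,0,0,0.1,0],
    [-1,0,0,0,0]
  ]
}}

```text
time: 16.77
ee_pos: [0.396, -0.2559, 0.0326]
eef_rot: [0.793, 0.609, 0.0, -0.001]
ft_force: [-0.1, 0.8, 0.5]
width: 0.0007
```

```bash
cat > t.py <<'E'
from h import *
s=r.read_state();p=np.radians(-15.15);T=s['ee_pos'][:2]
print(s['time'],s['ee_pos'],'tool',T@[np.cos(p+np.pi/2),np.sin(p+np.pi/2)],T@[np.cos(p),np.sin(p)],'F',s['ft_force'],'tau',s['torque'],'w',s['width'],s['eef_rot'],s['joint_positions'])
import sys
for n in sys.argv[2:]: snap(n,n+sys.argv[1])
E
python3 t.py 21 wrist
```

```text
16.7667 [ 0.39599098 -0.25591656  0.0325904 ] tool -0.1435311311712171 0.4491113008429904 F [-0.0978032   0.79722714  0.49322892] tau [-0.01531531 -0.07876225  0.05628883] w 0.0006869964421429913 [ 7.92921005e-01  6.09323947e-01  1.58524703e-05 -7.79343044e-04] [ 0.90805971  0.24377683 -0.46774933  2.03290913  0.13886055  0.89633067
  0.10469303]
```

View pics/wrist21.png

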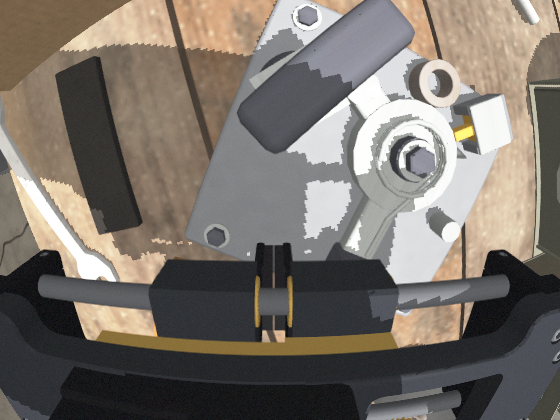

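Call:
{"api": "move_arm", "payload": {
  "deltas": [
    [-1,-0.05,0.2,0,0],
    [-1,-0.09,0.2,0,0],
    [-1,-0.1,0.2,0,0],
    [-1,-0.1,0.2,0,0],
    [-1,-0.1,0.2,0,0],
    [-1,-0.1,0.2,0,0],
    [-1,0,0,0,0]
  ]
}}

```text
time: 17.4
ee_pos: [0.4219, -0.2783, 0.033]
eef_rot: [0.793, 0.609, 0.0, -0.0]
ft_force: [-3.0, 3.2, 3.0]
width: 0.0003
```

```bash
python3 t.py 22 wrist scene
python3 - <<'E'
import cv2
b=cv2.imread('pics/scene22.png')[123:263,160:340]
cv2.imwrite('pics/22s.png',cv2.resize(b,None,fx=4,fy=4,interpolation=cv2.INTER_CUBIC))
E
```

```text
17.4 [ 0.42194144 -0.27834642  0.03304126] tool -0.1583993640575495 0.48002182577258634 F [-3.02787989  3.18301723  2.97834224] tau [ 0.45486099  0.49776296 -0.01891466] w 0.00026364262577007657 [ 7.93471510e-01  6.08607363e-01  9.68265340e-05 -1.77679588e-04] [ 0.89596668  0.30877387 -0.45192006  1.95073417  0.16736719  0.91845011
  0.09837096]
```

View pics/wrist22.png

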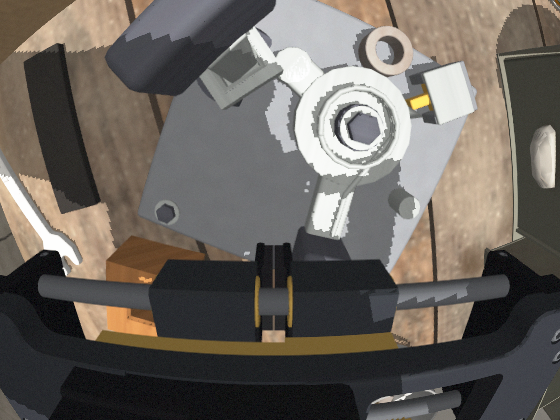

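View pics/22s.png

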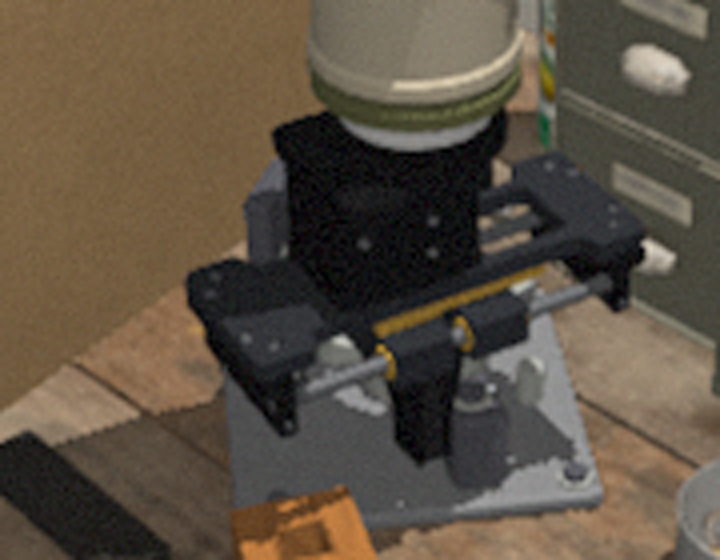

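Call:
{"api": "move_arm", "payload": {
  "deltas": [
    [-1,-0.1,0.2,0,0],
    [-1,-0.08,0.2,0,0],
    [-1,-0.07,0.2,0,0],
    [-1,-0.06,0.2,0,0],
    [-1,-0.05,0.2,0,0],
    [-1,-0.03,0.2,0,0],
    [-1,-0.02,0.2,0,0],
    [-1,-0.01,0.2,0,0],
    [-1,0,0,0,0]
  ]
}}

```text
time: 18.25
ee_pos: [0.4565, -0.2976, 0.0323]
eef_rot: [0.793, 0.609, -0.001, -0.001]
ft_force: [-5.1, 4.4, 1.4]
width: 0.0003
```

```bash
python3 t.py 23 wrist
```

```text
18.25 [ 0.45650324 -0.29763313  0.03226778] tool -0.16798313943698123 0.5184229466578207 F [-5.10207952  4.37979392  1.38810315] tau [0.891808   1.16283756 0.08641883] w 0.0003241066535465115 [ 7.93228139e-01  6.08922648e-01 -5.44676896e-04 -1.42534331e-03] [ 0.86786643  0.38714353 -0.43743622  1.84885079  0.1973738   0.9513278
  0.08173109]
```

View pics/wrist23.png

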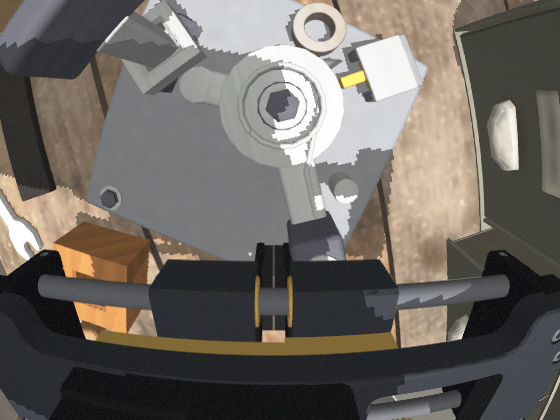

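Call:
{"api": "move_arm", "payload": {
  "deltas": [
    [-1,0,0.12,0,0],
    [-1,0,0.12,0,0],
    [-1,0,0,0,0],
    [-1,0,0,0,0]
  ]
}}

```text
time: 18.63
ee_pos: [0.4615, -0.2991, 0.0321]
eef_rot: [0.793, 0.609, -0.001, -0.002]
ft_force: [-5.7, 3.7, 2.8]
width: 0.0005
```

```bash
python3 t.py 24 wrist
```

```text
18.6333 [ 0.46145084 -0.29914451  0.03213032] tool -0.16814896100618903 0.5235935835639743 F [-5.74030646  3.69874097  2.77942676] tau [0.91002653 1.29264941 0.11614146] w 0.0004571222772376669 [ 0.79331639  0.6088066  -0.00085311 -0.00170407] [ 0.86221724  0.39719954 -0.4357763   1.83538563  0.20122347  0.95630337
  0.07726035]
```

Call:
{"api": "move_arm", "payload": {
  "deltas": [
    [-1,0,0.1,0,0],
    [-1,0,0.1,0,0],
    [-1,0,0,0,0]
  ]
}}

```text
time: 18.93
ee_pos: [0.4649, -0.3002, 0.0319]
eef_rot: [0.793, 0.609, -0.002, -0.003]
ft_force: [-12.1, 6.4, 6.4]
width: 0.0005
```

```bash
python3 t.py 25 wrist
```

```text
18.9333 [ 0.4648685  -0.30023977  0.03185585] tool -0.16831295071894722 0.5271787052145332 F [-12.13515148   6.35195267   6.38172708] tau [1.36468396 2.52222296 0.20886034] w 0.00046247186741609403 [ 0.79340104  0.60868908 -0.00185445 -0.00299281] [ 0.85723508  0.40612835 -0.4341009   1.8236984   0.20462167  0.96293871
  0.07349001]
```

View pics/wrist25.png

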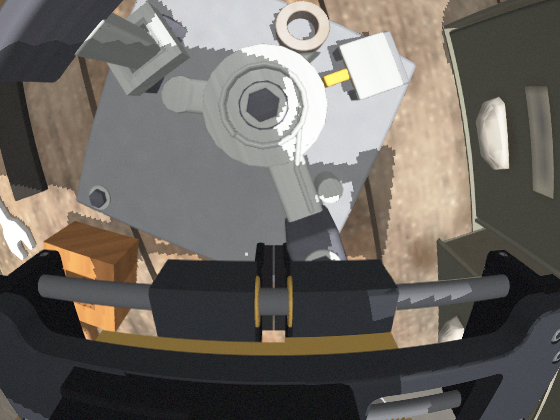

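Run:
```python
from ortho import *
s=r.read_state()
a=ortho('pics/wrist25.png',s,(.46,-.225),.044,half=.08,N=400)
snap('side','side25');snap('scene','scene25')
tips('wrist',['screw_socket','key_foot','pivot_point','bush'],s)
tips('side',['screw_socket','key_foot','key_handle','bush','idler_block','bush_tin'],s)
tips('scene',['screw_socket','key_foot','key_handle','bush','bush_tin'],s)
b=cv2.imread('pics/side25.png')[200:310,180:320]
cv2.imwrite('pics/25o.png',np.hstack([a,cv2.resize(b,(400,400*110//140),interpolation=cv2.INTER_CUBIC)[:400]]) if 0 else a)
cv2.imwrite('pics/25s.png',cv2.resize(b,None,fx=5,fy=5,interpolation=cv2.INTER_CUBIC))
```

```text
wrist tip_of screw_socket []
wrist tip_of key_foot [([0.4338, -0.1701, 0.0298], 0.7), ([0.5081, -0.1846, 0.0137], 0.54), ([0.3368, -0.2902, -0.0015], 0.16)]
wrist tip_of pivot_point [([0.4851, -0.2165, 0.0249], 0.76)]
wrist tip_of bush [([0.5116, -0.1819, 0.0122], 0.67)]
side tip_of screw_socket [([0.4332, -0.1727, 0.0382], 0.66)]
side tip_of key_foot [([0.4259, -0.1692, 0.0339], 0.74)]
side tip_of key_handle [([0.4317, -0.1701, 0.1094], 0.6)]
side tip_of bush [([0.5136, -0.183, 0.011], 0.49)]
side tip_of idler_block [([0.4922, -0.2966, 0.0342], 0.77)]
side tip_of bush_tin [([0.4782, -0.4326, 0.0017], 0.84), ([0.4286, -0.1692, 0.0341], 0.24)]
scene tip_of screw_socket [([0.4295, -0.1715, 0.0451], 0.71)]
scene tip_of key_foot [([0.4328, -0.1731, 0.029], 0.92)]
scene tip_of key_handle [([0.432, -0.1696, 0.1121], 0.88)]
scene tip_of bush []
scene tip_of bush_tin []
```

View pics/25o.png

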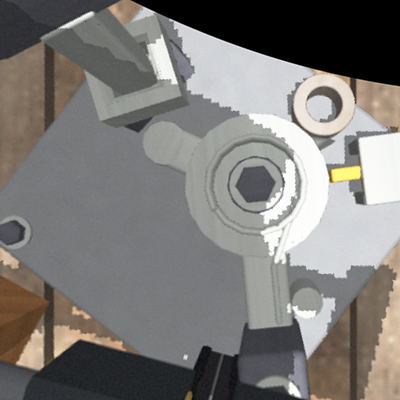

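View pics/25s.png

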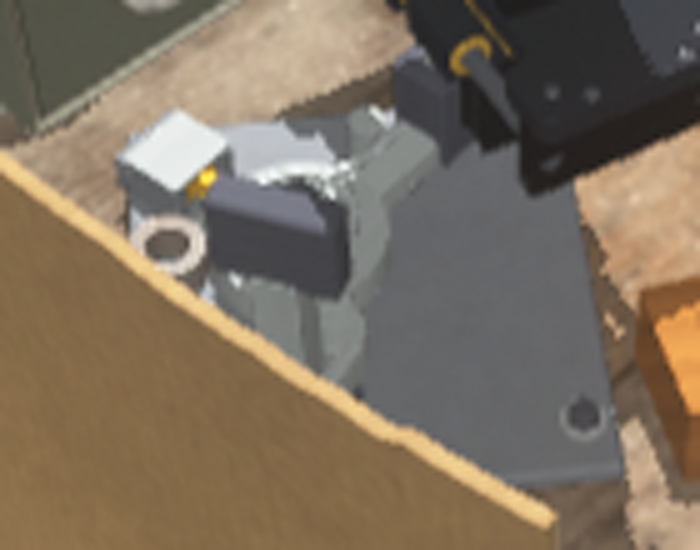

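Call:
{"api": "move_arm", "payload": {
  "deltas": [
    [-1,0,0,0,0],
    [-1,0,0,0,0],
    [-1,0,0,0,0]
  ]
}}

```text
time: 20.08
ee_pos: [0.4648, -0.3002, 0.0319]
eef_rot: [0.793, 0.609, -0.002, -0.003]
ft_force: [-11.1, 5.8, 5.9]
width: 0.0001
```

```bash
python3 -c "
from bench import r
print(r.close_job())"
```

```text
the job is handed in; nothing more can be done
None
```

I handed the job in at about 20 s. The key is standing in the lock screw's socket, and the fingers are holding the tensioner arm against its stop. No verdict came back, and I couldn't read the lock-screw, arm or pawl joints directly, so the figures below come from camera images and force readings.

- **Key and screw:** The first insertion was 3–4 mm off centre. It turned the screw until it stopped moving. The key then slipped and dragged the screw back about 24° as I eased off. I lifted the key, centred it, put it back and turned the screw until it stopped at the same angle as before.
- **Screw angle:** The screw turned about 49–50° (0.86–0.87 rad) from where it started. That is only just over the 0.85 limit and below the nominal 0.96 stop. If the screw's zero lines up with the plate, the true angle would be about 0.94 rad. Stopping twice at the same angle suggests it is at its stop, but the angle readings are only good to about 2–3°, so this is the least certain point.
- **Key at the end:** It is released and upright, with its foot at about z = 0.03 m, which is 10–14 mm deep in the socket.
- **Tensioner arm:** It moved freely once the screw was turned, so the lock had released. The images put it at about 0.75 rad, against the stop post. The force rose from about 7 N to 14 N when it reached the stop, and the last reading was about 13–14 N. I did not see the click itself, but the arm is well past the click angle.
- **Bystanders:** At the last look the bush and tin were where they started, to within a few millimetres.

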